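Load the bench engraver, close it and start it

TASK

Raise the engraver's amber sash all the way by its red handle, pull the tray right out by its yellow tab, and set every carrier plate on the tray, each lowered over its own pair of pins until it lies flush. Then slide the tray fully home, lower the sash until it is fully shut, and only then press the white, the orange and the green button, in that order, each fully down and one at a time. Leave the jar, the tub and the hammer where they are.

Things in the scene. Friction and masses are not known exactly. Their poses are not given: they have to be found in the camera images.
- engraver: benchtop engraver, fixed, 300 mm wide, 250 deep, 376 high at the two grey sash posts (which stand 6 mm proud of the sash's face); clear walls and roof (208 high) behind. Origin: on the bench under the middle of the sash's front face; x points into the machine, away from the robot, y along the sash to the left, z up. Turned by up to 0.12 rad
- sash (a joint): height in m of the amber sash above fully shut: 0 shut, 0.145 at its upper stop. It slides straight up and stays where it is left; about 11 N lifts it, about 3 N pushes it down. The panel is 250 wide, 6 thick, 150 high; its lower edge is 45 mm above the bench when shut
- sash_grip (a point): middle of the sash's red handle, an upright D-shaped pull of 12 mm square bar in the vertical plane through the sash's middle. The point is the middle of the upright bar (82 mm long), 45 mm in front of the sash face, 125 mm above the bench when shut; moves with the sash. 39 mm free between bar and panel. Axes as the engraver's
- tray (a joint): how far in m the tray is pulled out of the machine, towards the robot along the engraver's -x: 0 fully home, 0.18 at the outer stop. About 3 N moves it; it stays where left
- tray_grip (a point): grip point of the tray's yellow tab, an upright fin 12 mm thick across y, sticking out 63 mm from the tray's aluminium front lip (lip top 42 mm above the bench), 16 to 48 mm above the bench. The point is 37 mm in front of the sash face when home, 24 mm from the tab's free end, 36 mm above the bench; moves with the tray. Axes as the engraver's
- nest1 (a point): right-hand one (-y) of three places on the tray, 74 mm apart along y: the point on its floor (26 mm above the bench) midway between two steel pins 32 mm either side along x, 8 mm in diameter, 18 tall, tapered tips. 120 mm in front of the sash face when out, 60 mm behind it when home. Moves with the tray; axes as the engraver's
- nest2 (a point): middle one of three places on the tray, 74 mm apart along y: the point on its floor (26 mm above the bench) midway between two steel pins 32 mm either side along x, 8 mm in diameter, 18 tall, tapered tips. 120 mm in front of the sash face when out, 60 mm behind it when home. Moves with the tray; axes as the engraver's
- nest3 (a point): left-hand one (+y) of three places on the tray, 74 mm apart along y: the point on its floor (26 mm above the bench) midway between two steel pins 32 mm either side along x, 8 mm in diameter, 18 tall, tapered tips. 120 mm in front of the sash face when out, 60 mm behind it when home. Moves with the tray; axes as the engraver's
- plate1: aluminium carrier plate with four metal discs, 90 x 66 x 8 mm, 0.2 to 0.35 kg, flat on the green mat (3 mm thick). Origin at the centre of its underside, x along the 90 mm. Two 12 mm through-holes on the x axis, 32 mm either side. In the middle a blue grip fin 30 mm long (x), 12 thick (y), 8 to 48 mm above the underside. Fits any place, either way round. May be absent
- plate2: aluminium carrier plate with four metal discs, 90 x 66 x 8 mm, 0.2 to 0.35 kg, flat on the green mat (3 mm thick). Origin at the centre of its underside, x along the 90 mm. Two 12 mm through-holes on the x axis, 32 mm either side. In the middle a blue grip fin 30 mm long (x), 12 thick (y), 8 to 48 mm above the underside. Fits any place, either way round. May be absent
- plate3: aluminium carrier plate with four metal discs, 90 x 66 x 8 mm, 0.2 to 0.35 kg, flat on the green mat (3 mm thick). Origin at the centre of its underside, x along the 90 mm. Two 12 mm through-holes on the x axis, 32 mm either side. In the middle a blue grip fin 30 mm long (x), 12 thick (y), 8 to 48 mm above the underside. Fits any place, either way round. May be absent
- panel: grey control box, fixed, 100 x 220 x 40 mm high, origin at the centre of its underside; its three buttons stand in a row on top, in an order that varies
- white_top (a point): centre of the top of the white push button (28 mm in diameter, about 62 mm above the bench, facing up); moves with it. Buttons are 65 mm apart
- orange_top (a point): centre of the top of the orange push button (28 mm in diameter, about 62 mm above the bench, facing up); moves with it. Buttons are 65 mm apart
- green_top (a point): centre of the top of the green push button (28 mm in diameter, about 62 mm above the bench, facing up); moves with it. Buttons are 65 mm apart
- white (a joint): how far the white button is pressed, m: 0 up, 0.006 fully down (5 N); it springs back
- orange (a joint): how far the orange button is pressed, m: 0 up, 0.006 fully down (5 N); it springs back
- green (a joint): how far the green button is pressed, m: 0 up, 0.006 fully down (5 N); it springs back
- jar: bystander: amber jar, 64 mm across, 90 high, origin at its foot
- tub: bystander: yellow open tub, 90 x 70 x 45 mm, origin under its centre
- hammer: bystander: hammer lying flat, 260 mm long, x along the handle, origin on the bench under its middle
Mind the look-alikes: they are no part of the job. Leave any purple look-alike of the plate1 alone.

How it is judged:
By the outcome, as a careful person would: the job done as asked, in the order asked, and still so for the second after the job is handed in, with the robot touching nothing.
Of plate1, plate2, plate3 only 2 to 3 are there at a start; the rules pass over those that are not, and their reading is None.
At some moment in a run one of plate1, plate2, plate3 may be knocked a few centimetres aside while the robot is not near it.
Once in a run the grip may slacken for a moment while it holds something.
It also fails if it takes over 210 s, if anything falls off the work surface, if the arm or the gripper's body presses on something with over 40 N, if the wrist force passes 120 N, or if a joint passes its speed limit or range.

ROBOT

A 6-joint arm with a two-finger parallel gripper is mounted at the origin on the work surface. World frame = base frame: x ahead of the robot, y to its left, z up, the work surface at z = 0. Lengths are in mm, angles in degrees, forces in N, time in s.
With the tool pointing down it reaches from about 300 to 850 mm from the base axis. Payload 4.2 kg.
Tool frame: the origin (TCP) lies at the very end of the fingers, on their centre line; the grasp point (between the pads) lies 19 mm behind it; z points along the fingers, y is the direction in which the jaws open and shut (so a half turn about z gives the same grasp; the last joint's range is limited). The gripper opens to 91 mm and grips with 3 to 60 N. Pads are 32 mm wide; open, the fingers measure 118 mm over their backs; the gripper's body (76 mm by 178 mm) begins 60 mm behind the grasp point.
Start: joints at [74.542, 18.312, 89.639, -0, 72.044, -1.146], TCP at [142.147, 557.169, 213.976] pointing down, gripper open.
Joint ranges: [-177.97, 177.97], [-48.28, 115.42], [12.27, 149.76], [-77.06, 257.06], [2.81, 150.46], [-146.56, 146.56]. Speed limits (degrees/s): [147.25, 147.25, 180, 180, 180, 180].

INTERFACE

Orientations are given as [roll, pitch, yaw] about the fixed x, y, z axes, in that order (R = Rz(yaw) Ry(pitch) Rx(roll)).
In Python, from workcell import env gives the robot as it stands. The module is installed in compiled form; this text tells all that it offers.
- The arm moves only by the tool arm_command, never from a script. Its argument "targets" is a list of rows, each a list of 5 numbers: the closure, from 0 (fully open) to 1 (shut), then the shift along the tool's x, y, z each as a share of 50 cm, from -1 to 1, then the turn about the tool's z as a share of pi/4 rad, from -1 to 1. A call has 1 to 8 rows; each row is the pose to reach, as a shift and turn from the pose measured when the call began, along the tool's axes at that moment; what a row does not reach only later rows make up. A row lasts 1/12 s, in which the tool goes at most 41.7 mm and 7.16 degrees, less where a joint would pass 70% of its speed; a pose out of reach is approached as far as the arm can. A call with a number of a shift or a turn outside -1 to 1 is refused whole. A call with a gripper value outside its range is refused whole. The fingers move at their own pace and stop on an object; "squeeze" is the grip in N (left out, the last holds). Time passes only in rows, so rows that repeat a pose let the fingers close. It gives the time, the measured TCP pose, the force and the opening at its end, in the units of the state.
- env.state(): the state, without advancing time (a new reading comes with each control period).
- env.grab_frame(name): name is "scene" or "top"; returns the picture (400x640x3 uint8, red, green, blue); there is no depth.
- env.camera_params(name): a dict with "camera_matrix" (3x3 intrinsics, pixels), "dist_coeffs" ([k1, k2, p1, p2, k3] as OpenCV has them; the pictures are not rectified), "R" (3x3) and "t" (3): a world point X has camera coordinates R X + t. Camera axes: x right, y down, z forward; pixel columns grow to the right and rows downward; lengths in mm; the calibration is good to about 2 mm. A picture is of the moment at which its call begins. camera_params takes no time and is no camera call.
- env.job_done(): hands the job in, once; it reports no verdict.
The state is a dict: "time_s": time; "qpos": joint angles; "qvel": joint speeds; "effort": joint torques, N m; "ee_pos": TCP position; "ee_rot": TCP orientation; "force": force on the tool from outside, world axes, zero at the start; "torque": the same for the moment, N m; "gripper_width": finger opening in mm.
Only numpy, scipy, OpenCV 4.12 (cv2) and the standard library are available. Lean on these libraries where they do the work, as an engineer would, in place of code of your own. Each camera call takes 0.05 s, during which the arm holds its last target.

## Working session

There is one attempt and no reset: what is moved stays moved. The work goes in short steps, Python scripts to look and compute and a tool call to move; the robot and the scene stay as the last step left them, time stands still between calls to the robot, and variables do not carry over. Pictures are saved under pics/ and viewed, and the job is handed in when it is done.

Besides the shell and the picture viewer there is one more tool, called as a command line: name --pt "numbers of a row" for each row, then --argument value for the rest. arm_command: Moves the arm, as the interface text tells. Shift numbers are shares of 50 cm and turn numbers shares of pi/4 rad, none past 1 either way. Its arguments: {"type":"object","properties":{"targets":{"type":"array"},"squeeze":{"type":"number"}},"required":["targets"]}

```bash
mkdir -p pics; ls; python3 - <<'E'
from workcell import env
import cv2
print(env.state())
for n in ("scene","top"):
    f=env.grab_frame(n); cv2.imwrite(f"pics/{n}0.png",f[:,:,::-1]); print(n,env.camera_params(n))
E
```

```text
pics
{'time_s': 0.0, 'qpos': array([ 7.45411286e+01,  1.83494576e+01,  8.97064349e+01, -1.69131891e-04,
        7.20430563e+01, -1.14700741e+00]), 'qvel': array([-0.03357691,  0.02207936, -0.0026657 ,  0.02283186, -0.00445159,
       -0.07424368]), 'effort': array([-1.84598910e-03, -4.12462378e+01, -2.31966090e+01,  7.22762081e-02,
        4.57907771e-02, -1.67836506e-04]), 'ee_pos': array([142.01599837, 556.66519376, 213.1419697 ]), 'ee_rot': array([-1.79901068e+02, -1.81995705e-03,  1.65688187e+02]), 'force': array([ 0.10502636, -1.53384903,  0.24226563]), 'torque': array([ 0.02963997, -0.02557648, -0.01815528]), 'gripper_width': 91.31338277672015}
scene {'camera_matrix': array([[438.00150495,   0.        , 325.47987217],
       [  0.        , 438.00150495, 198.18468999],
       [  0.        ,   0.        ,   1.        ]]), 'dist_coeffs': array([-0.11363432,  0.        ,  0.        ,  0.        ,  0.        ]), 'R': array([[-0.83927832,  0.54362545, -0.00912544],
       [ 0.51819281,  0.794708  , -0.31609398],
       [-0.16458467, -0.27001957, -0.94868399]]), 't': array([ 427.37381929, -217.70325688, 1269.41737933])}
top {'camera_matrix': array([[406.00210768,   0.        , 313.12212199],
       [  0.        , 406.00210768, 197.5395877 ],
       [  0.        ,   0.        ,   1.        ]]), 'dist_coeffs': array([-0.0224134,  0.       ,  0.       ,  0.       ,  0.       ]), 'R': array([[ 0.02335353, -0.99971731, -0.00446296],
       [-0.98940255, -0.02247219, -0.14344889],
       [ 0.14330805,  0.00776571, -0.98964766]]), 't': array([ -8.39800429, 513.73416611, 980.07674556])}
```

View pics/scene0.png

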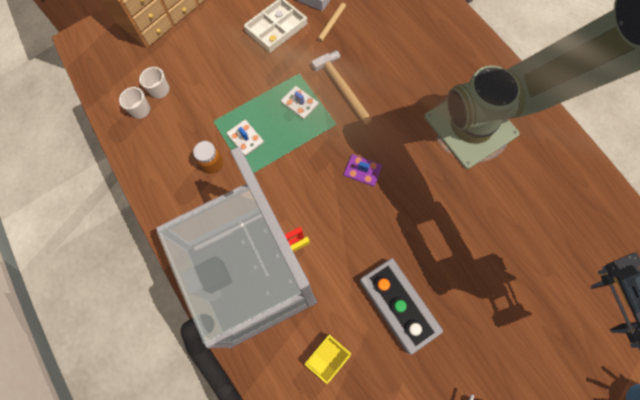

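View pics/top0.png

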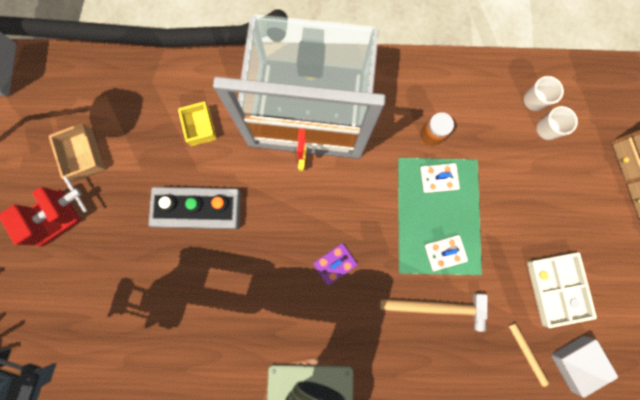

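```bash
cat > h.py <<'E'
import numpy as np, cv2
from workcell import env
def P(n):
    p=env.camera_params(n); return p["camera_matrix"],p["dist_coeffs"],p["R"],p["t"]
def proj(n,X):
    K,d,R,t=P(n); return cv2.projectPoints(np.array(X,float).reshape(-1,3),cv2.Rodrigues(R)[0],t,K,d)[0].reshape(-1,2)
def unp(n,uv,z):
    K,d,R,t=P(n); q=cv2.undistortPoints(np.array(uv,float).reshape(-1,1,2),K,d).reshape(-1,2)
    r=np.c_[q,np.ones(len(q))]@R; c=-R.T@t
    return c+r*((z-c[2])/r[:,2:])
def crop(n,name,u0,v0,u1,v1,s):
    f=env.grab_frame(n)[:,:,::-1]
    cv2.imwrite(f"pics/{name}.png",cv2.resize(f[v0:v1,u0:u1],None,fx=s,fy=s,interpolation=cv2.INTER_CUBIC))
E
python3 - <<'E'
from h import *
for n in("top","scene"):
    f=cv2.imread(f"pics/{n}0.png")
    def c(name,u0,v0,u1,v1,s): cv2.imwrite(f"pics/{name}.png",cv2.resize(f[v0:v1,u0:u1],None,fx=s,fy=s,interpolation=cv2.INTER_CUBIC))
    if n=="top": c("tA",200,60,400,190,4); c("tB",300,150,500,290,4); c("tC",140,170,260,240,5)
    else: c("sA",210,80,390,190,4); c("sB",150,140,350,280,4)
E
```

```text
(no output)
```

View pics/tA.png

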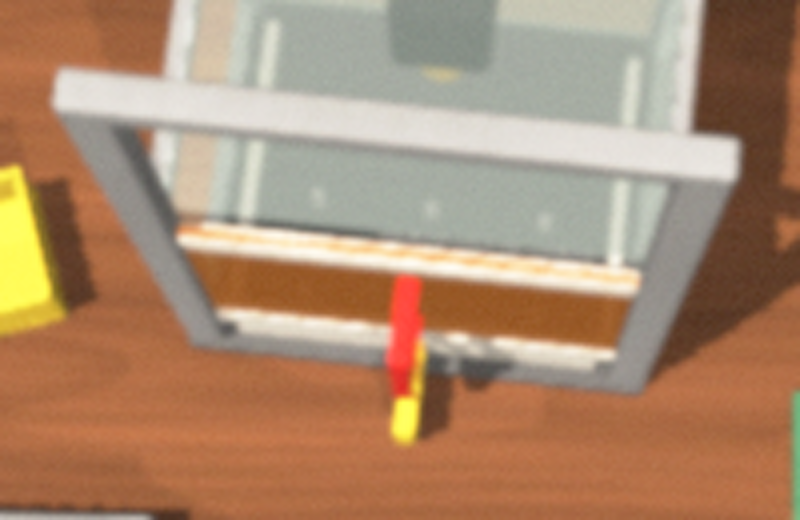

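View pics/tB.png

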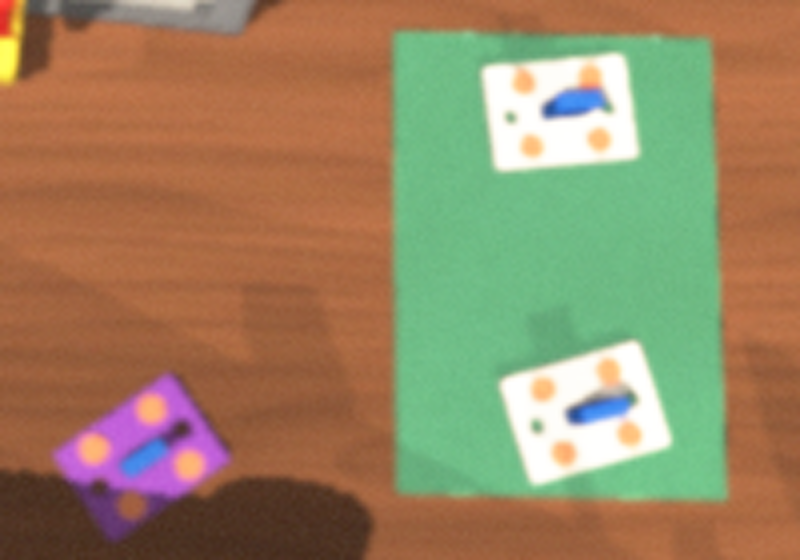

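View pics/tC.png

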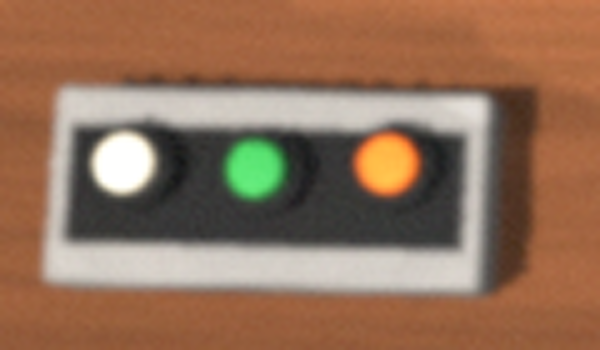

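View pics/sA.png

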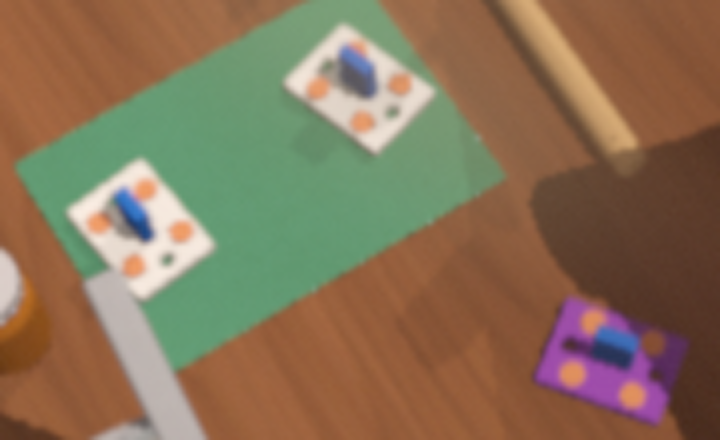

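View pics/sB.png

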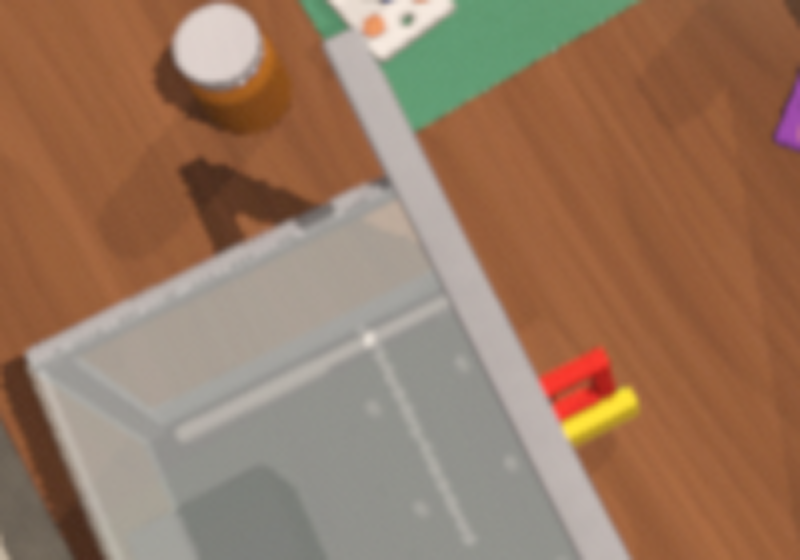

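```bash
python3 - <<'E'
from h import *
from scipy.optimize import least_squares
a=np.array
obs=[("top",(-6,150,0),(195,346)),("top",(-6,-150,0),(645,393)),("top",(-6,150,376),(56,110)),("top",(-6,-150,376),(738,180)),("top",(-61,0,32),(403,443)),("top",(-51,0,166),(402,366))]
obs=[(n,X,(200+(u-.0)/4,60+v/4)) for n,X,(u,v) in obs]
obs+=[("scene",(-6,-150,376),(150+357/4,140+30/4)),("scene",(-61,0,48),(150+628/4,140+393/4)),("scene",(-51,0,166),(150+603/4,140+352/4))]
def W(p,X):
    c,s=np.cos(p[2]),np.sin(p[2]); return (p[0]+c*X[0]-s*X[1],p[1]+s*X[0]+c*X[1],X[2])
def f(p): return np.concatenate([proj(n,W(p,X))[0]-a(uv) for n,X,uv in obs])
r=least_squares(f,[480,0,0],x_scale=[100,100,.1],loss="soft_l1"); print(r.x,r.fun.reshape(-1,2).round(1))
np.save("eng.npy",r.x)
for nm,X in dict(sash=(-45,0,125),tab=(-37,0,36),tabout=(-217,0,36),n1=(-120,-74,26),n2=(-120,0,26),n3=(-120,74,26)).items(): print(nm,np.round(W(r.x,X),1))
# plates top crop tB (300,150)/4: corners
for nm,c in dict(A=[(484,67),(625,55),(637,157),(497,170)],B=[(500,381),(639,342),(671,445),(532,486)]).items():
    q=a(c)/4+a([300,150]); w=unp("top",q,11); print(nm,w.mean(0).round(1),[np.linalg.norm(w[i]-w[i-1]).round(1) for i in range(4)],np.degrees(np.arctan2(*(w[1]-w[0]+w[2]-w[3])[[1,0]])))
for nm,c in dict(A=[(67,210),(142,158),(214,243),(140,299)],B=[(284,84),(345,24),(435,95),(376,152)]).items():
    q=a(c)/4+a([210,80]); w=unp("scene",q,11); print(nm,w.mean(0).round(1),[np.linalg.norm(w[i]-w[i-1]).round(1) for i in range(4)],np.degrees(np.arctan2(*(w[2]-w[1]+w[3]-w[0])[[1,0]])))
for nm,c in dict(w=(123,163),g=(255,168),o=(388,163)).items(): print(nm,unp("top",a(c)/5+a([140,170]),62).round(1))
for nm,c in dict(o=(384,284.5),g=(400.5,306.5),w=(415.5,328.5)).items(): print(nm,unp("scene",c,62).round(1))
f=cv2.imread("pics/scene0.png"); cv2.imwrite("pics/sC.png",cv2.resize(f[250:360,350:450],None,fx=5,fy=5,interpolation=cv2.INTER_CUBIC))
E
```

```text
[ 6.47230789e+02  3.00487641e+01 -8.72309298e-02] [[-0.9 -0.9]
 [-0.6 -0.6]
 [-1.5 -0.3]
 [ 0.4  0.1]
 [ 0.5 -1.5]
 [-0.7  0.6]
 [-0.6 -3.9]
 [ 0.5 -1.3]
 [ 0.4 -0.9]]
sash [602.4  34.  125. ]
tab [610.4  33.3  36. ]
tabout [431.1  49.   36. ]
n1 [521.2 -33.2  26. ]
n2 [527.7  40.5  26. ]
n3 [534.1 114.2  26. ]
A [ 576.2 -324.3   11. ] [np.float64(68.0), np.float64(92.7), np.float64(67.5), np.float64(91.3)] -83.5369980966728
B [ 383.  -335.9   11. ] [np.float64(67.8), np.float64(92.7), np.float64(66.9), np.float64(92.3)] -73.08919242326597
A [ 576.9 -320.    11. ] [np.float64(91.4), np.float64(66.7), np.float64(89.2), np.float64(66.6)] 96.23655654866714
B [ 385.2 -329.8   11. ] [np.float64(89.9), np.float64(67.6), np.float64(91.7), np.float64(63.6)] 106.02226035427006
w [[489.4 366.7  62. ]]
g [[488.4 301.5  62. ]]
o [[492.4 236.4  62. ]]
o [[494.6 241.7  62. ]]
g [[491.6 307.2  62. ]]
w [[491.8 369.5  62. ]]
```

View pics/sC.png

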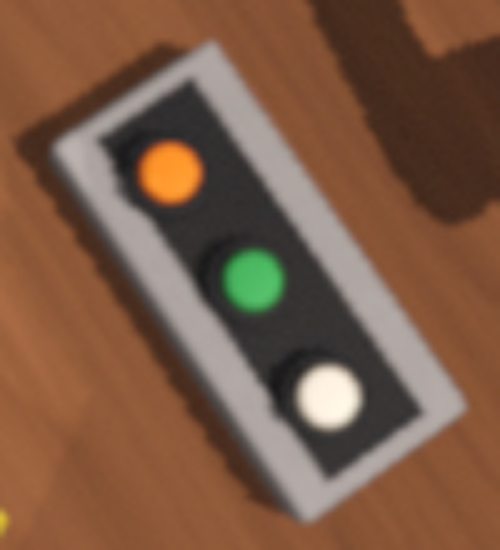

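Candidates: white plates with a blue fin at top (440,178) and (446,253) are real. The purple one at (335,263) is the look-alike, so I leave it alone. The tB crop confirms this: two plates are present and the third is absent.

```bash
cat >> h.py <<'E'
from scipy.spatial.transform import Rotation as Ro
def W(X,p=None):
    p=np.load("eng.npy") if p is None else p
    c,s=np.cos(p[2]),np.sin(p[2]); return np.array((p[0]+c*X[0]-s*X[1],p[1]+s*X[0]+c*X[1],X[2]))
def go(T,yaw=None,st=None):
    st=env.state(); R=Ro.from_euler("xyz",st["ee_rot"],degrees=True).as_matrix()
    d=R.T@(np.array(T)-st["ee_pos"]); y=st["ee_rot"][2]; s=""
    if yaw is not None:
        dy=(yaw-y+180)%360-180; s="turn %.3f"%(-dy/45)
    print("sh",(d/500).round(4),s,"dist %.0f"%np.linalg.norm(d))
def st():
    s=env.state(); print("t%.2f"%s["time_s"],s["ee_pos"].round(1),s["ee_rot"].round(1),"q",s["qpos"].round(0),"F",s["force"].round(1),"w%.1f"%s["gripper_width"])
E
python3 - <<'E'
from h import *
from scipy.optimize import least_squares
a=np.array
L=lambda u,s,o:(a(u)+.5)/s-.5+a(o)
obs=[(n,X,L(u,4,(200,60))) for n,X,u in [("top",(-6,150,0),(195,346)),("top",(-6,-150,0),(645,393)),("top",(-6,150,376),(56,110)),("top",(-6,-150,376),(738,180)),("top",(-61,0,32),(403,443)),("top",(-51,0,166),(402,366))]]
obs+=[(n,X,L(u,4,(150,140))) for n,X,u in [("scene",(-61,0,48),(628,393)),("scene",(-51,0,166),(603,352))]]
f=lambda p: np.concatenate([proj(n,W(X,p))[0]-a(uv) for n,X,uv in obs])
r=least_squares(f,[480,0,0],x_scale=[100,100,.1]); print(r.x,np.degrees(r.x[2]),r.fun.reshape(-1,2).round(1))
np.save("eng.npy",r.x)
# pixel bias check on marker-free: print grip
g=W((-50,0,210)); print(g); go(g,np.degrees(r.x[2])+180); st()
for nm,c,o in [("o",(170,173),0),("g",(253,281),0),("w",(328,397),0)]: print(nm,unp("scene",L(c,5,(350,250)),62).round(1))
for nm,c in dict(w=(123,163),g=(255,168),o=(388,163)).items(): print(nm,unp("top",L(c,5,(140,170)),62).round(1))
E
```

```text
[ 6.47820293e+02  2.99413170e+01 -8.73154972e-02] -5.002809475065678 [[-0.5 -0.7]
 [-0.2 -0.4]
 [-1.  -0.2]
 [ 0.8  0.1]
 [ 0.9 -1.3]
 [-0.3  0.7]
 [ 0.6 -0.8]
 [ 0.5 -0.5]]
[598.01077212  34.30154649 210.        ]
sh [-1.1419 -0.787   0.0076] turn -0.207 dist 693
t0.10 [142.  556.7 213.2] [-179.9   -0.   165.7] q [75. 18. 90. -0. 72. -1.] F [ 0.2 -1.  -0.1] w91.5
o [[495.  240.5  62. ]]
g [[491.3 305.4  62. ]]
w [[493.  370.1  62. ]]
w [[490.4 367.8  62. ]]
g [[489.4 302.6  62. ]]
o [[493.3 237.4  62. ]]
```

arm_command --pt "0 -0.571 -0.393 0.004 -0.207" --pt "0 -0.571 -0.393 0.004 -0.207" --pt "0 -0.571 -0.393 0.004 -0.207" --pt "0 -0.571 -0.393 0.004 -0.207" --pt "0 -0.571 -0.393 0.004 -0.207" --pt "0 -0.571 -0.393 0.004 -0.207" --pt "0 -0.571 -0.393 0.004 -0.207" --pt "0 -0.571 -0.393 0.004 -0.207" --squeeze 30

```text
time_s: 0.77
ee_pos: [361.2, 304.8, 211.4]
ee_rot: [-179.9, -0.0, 175.0]
force: [1.1, 0.2, 0.4]
gripper_width: 91.5
```

```bash
python3 - <<'E'
from h import *
st(); go(W((-55,0,210)),174.997)
f=env.grab_frame("top"); cv2.imwrite("pics/t1.png",f[:,:,::-1])
E
```

```text
t0.77 [361.2 304.8 211.4] [-179.9   -0.   175. ] q [ 39.   9. 102.  -0.  68. -46.] F [1.1 0.2 0.4] w91.5
sh [-0.5087 -0.4979  0.0035] turn 0.000 dist 356
```

View pics/t1.png

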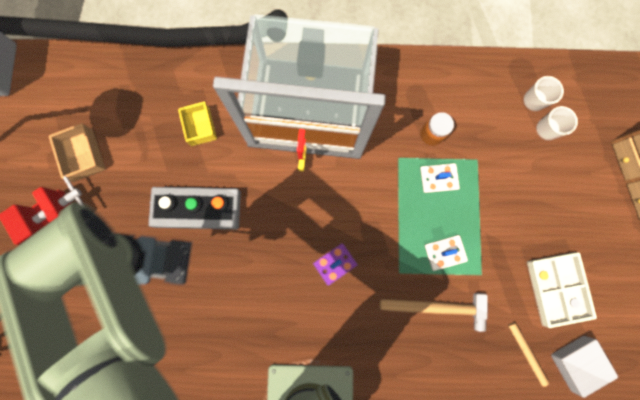

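arm_command --pt "0 -0.509 -0.498 0.003 0" --pt "0 -0.509 -0.498 0.003 0" --pt "0 -0.509 -0.498 0.003 0" --pt "0 -0.509 -0.498 0.003 0" --pt "0 -0.509 -0.498 0.003 0" --pt "0 -0.509 -0.498 0.003 0" --pt "0 -0.509 -0.498 0.003 0" --pt "0 -0.509 -0.498 0.003 0"

```text
time_s: 1.48
ee_pos: [576.8, 50.8, 212.1]
ee_rot: [-179.6, 0.2, 174.7]
force: [1.1, 0.9, 0.8]
gripper_width: 91.5
```

```bash
python3 - <<'E'
from h import *
st(); go(W((-50,0,210)),174.997)
E
```

```text
t1.48 [576.8  50.8 212.1] [-179.6    0.2  174.7] q [  4.  19.  89.  -0.  72. -80.] F [1.1 0.9 0.8] w91.5
sh [-0.0453 -0.0289  0.0046] turn -0.006 dist 27
```

arm_command --pt "0 -0.045 -0.029 0.004 -0.006" --pt "0 -0.045 -0.029 0.004 -0.006" --pt "0 -0.045 -0.029 0.004 -0.006"

```text
time_s: 1.73
ee_pos: [598.1, 33.4, 209.1]
ee_rot: [-179.6, 0.1, 174.9]
force: [-0.3, 0.4, -0.0]
gripper_width: 91.4
```

```bash
python3 - <<'E'
from h import *
st(); go(W((-50,0,128)),174.997)
for n in("top","scene"):
    f=env.grab_frame(n); cv2.imwrite(f"pics/{n}2.png",f[:,:,::-1])
E
```

```text
t1.73 [598.1  33.4 209.1] [-1.796e+02  1.000e-01  1.749e+02] q [  2.  21.  87.  -0.  73. -82.] F [-0.3  0.4 -0. ] w91.4
sh [0.0005 0.0028 0.1621] turn -0.003 dist 81
```

View pics/top2.png

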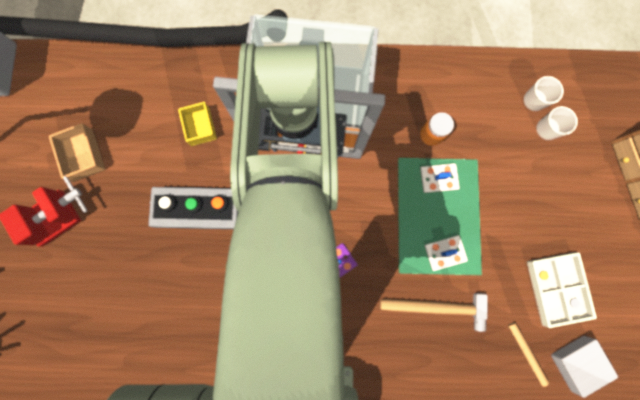

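View pics/scene2.png

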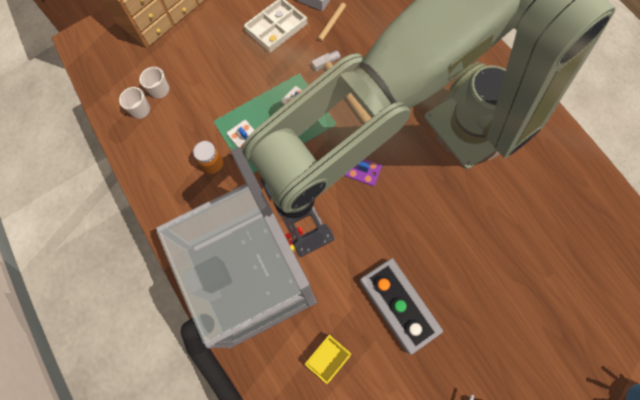

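```bash
python3 - <<'E'
from h import *
for z in (209,288,350,400,450,500): print(z,proj("top",(598,33,z)),proj("scene",(598,33,z)))
f=cv2.imread("pics/scene2.png"); cv2.imwrite("pics/s2c.png",cv2.resize(f[110:270,220:360],None,fx=5,fy=5,interpolation=cv2.INTER_CUBIC)[:, :])
f=cv2.imread("pics/top2.png"); cv2.imwrite("pics/t2c.png",cv2.resize(f[30:190,210:390],None,fx=4,fy=4,interpolation=cv2.INTER_CUBIC))
E
```

```text
209 [[299.72795608 146.21754898]] [[298.92278642 221.95155661]]
288 [[298.2065729  135.20221453]] [[296.32447814 211.66162576]]
350 [[296.78204968 124.88677867]] [[293.95970999 202.28155098]]
400 [[295.44422553 115.19792214]] [[291.79695203 193.69018582]]
450 [[293.89443426 103.97244429]] [[289.35960127 183.99353992]]
500 [[292.07817934  90.81485139]] [[286.5929029  172.96789813]]
```

View pics/s2c.png

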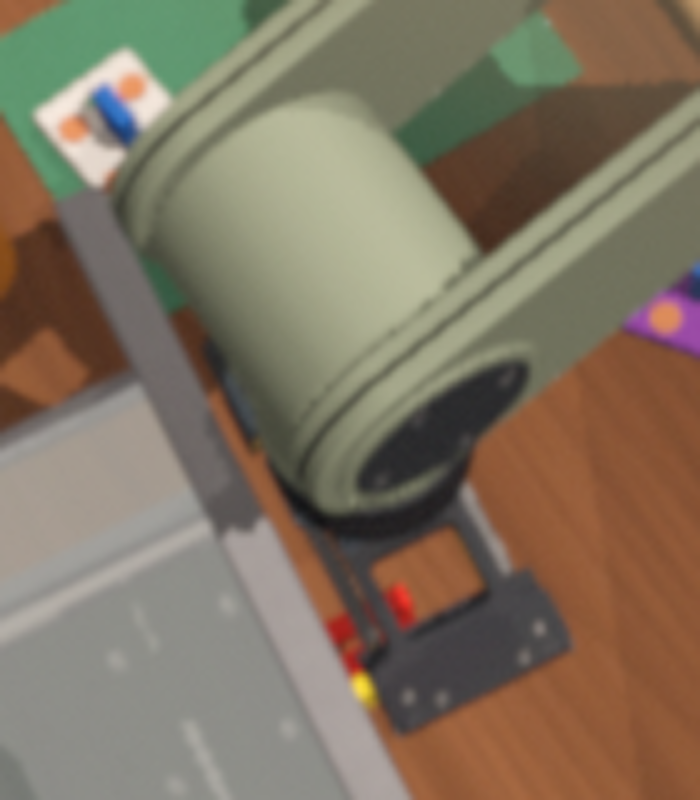

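View pics/t2c.png

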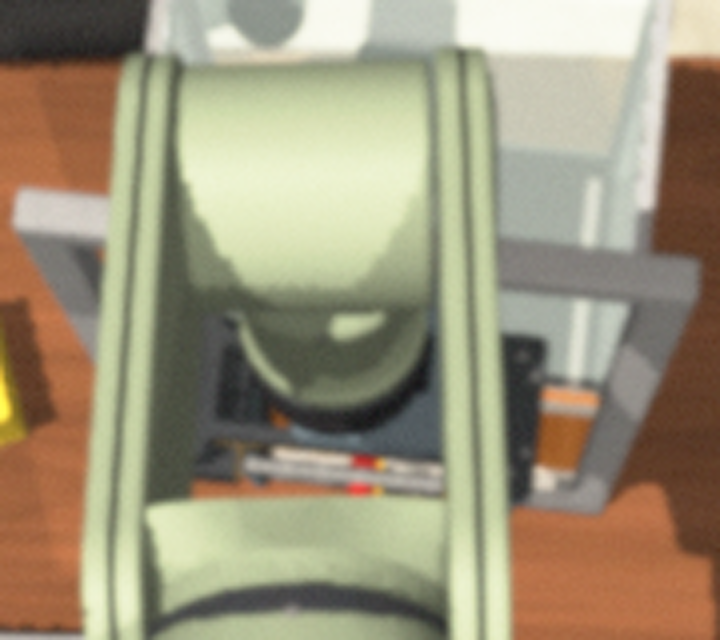

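```bash
python3 - <<'E'
from h import *
from scipy.optimize import least_squares
K,d,R,t=P("top"); print("cam",-R.T@t); K,d,R,t=P("scene"); print(-R.T@t)
ay=np.radians(1.6)
yd=np.array((-np.sin(ay),np.cos(ay),0))
f=lambda p: proj("scene",np.array((598,33,p[0]))+yd*p[1])[0]-np.array((308.5,196))
r=least_squares(f,[450,80]);print(r.x,r.fun)
zc,w=r.x
# radius from top: silhouette far end v~42
for rr in range(40,100,5):
    th=np.radians(np.arange(0,360,10)); pts=[np.array((598,33,zc))+np.array((rr*np.cos(q),0,rr*np.sin(q)))+yd*w for q in th]
    pt=proj("top",pts); ps=proj("scene",pts)
    print(rr,"top vmin",pt[:,1].min().round(1),"u",pt[:,0].min().round(1),"scene maxv",ps[:,1].max().round(1),"umin",ps[:,0].min().round(1))
E
```

```text
cam [ 368.03313244   -4.46188887 1043.58777881]
[ 680.42448374  283.44676534 1139.36123577]
[546.80290362  65.79741141] [-1.53477231e-12 -6.48014975e-12]
40 top vmin 43.9 u 233.0 scene maxv 212.7 umin 284.5
45 top vmin 39.7 u 232.2 scene maxv 214.7 umin 281.4
50 top vmin 35.4 u 231.3 scene maxv 216.7 umin 278.4
55 top vmin 31.1 u 230.4 scene maxv 218.7 umin 275.3
60 top vmin 26.8 u 229.5 scene maxv 220.7 umin 272.2
65 top vmin 22.5 u 228.5 scene maxv 222.7 umin 269.0
70 top vmin 18.1 u 227.6 scene maxv 224.7 umin 265.9
75 top vmin 13.7 u 226.6 scene maxv 226.7 umin 262.7
80 top vmin 9.3 u 225.6 scene maxv 228.6 umin 259.6
85 top vmin 4.8 u 224.6 scene maxv 230.6 umin 256.4
90 top vmin 0.3 u 223.5 scene maxv 232.5 umin 253.2
95 top vmin -4.2 u 222.4 scene maxv 234.5 umin 250.0
```

arm_command --pt "0 0 0.003 0.08 0" --pt "0 0 0.003 0.12 0" --pt "0 0 0.003 0.16 0" --pt "0 0 0.003 0.162 0" --pt "1 0 0.003 0.162 0" --pt "1 0 0.003 0.162 0" --pt "1 0 0.003 0.162 0" --pt "1 0 0.003 0.162 0" --squeeze 25

```text
time_s: 2.5
ee_pos: [598.0, 36.2, 130.5]
ee_rot: [-179.7, 0.3, 175.0]
force: [-0.7, 0.2, -0.2]
gripper_width: 67.3
```

arm_command --pt "1 0 0 0 0" --pt "1 0 0 0 0" --pt "1 0 0 0 0" --pt "1 0 0 0 0"

```text
time_s: 2.83
ee_pos: [598.1, 36.2, 130.7]
ee_rot: [-179.7, 0.3, 175.0]
force: [-0.3, 0.3, -1.1]
gripper_width: 40.5
```

arm_command --pt "1 0 0 0 0" --pt "1 0 0 0 0" --pt "1 0 0 0 0" --pt "1 0 0 0 0" --pt "1 0 0 0 0"

```text
time_s: 3.25
ee_pos: [598.0, 35.0, 130.6]
ee_rot: [-179.5, 0.3, 175.0]
force: [-1.1, -5.5, 1.2]
gripper_width: 12.3
```

arm_command --pt "1 0 0 -0.03 0" --pt "1 0 0 -0.07 0" --pt "1 0 0 -0.11 0" --pt "1 0 0 -0.15 0" --pt "1 0 0 -0.19 0" --pt "1 0 0 -0.23 0" --pt "1 0 0 -0.27 0" --pt "1 0 0 -0.285 0" --squeeze 45

```text
time_s: 3.92
ee_pos: [597.8, 34.9, 271.2]
ee_rot: [-179.5, 0.2, 175.0]
force: [12.5, -6.3, -41.7]
gripper_width: 12.2
```

arm_command --pt "1 0 0 -0.008 0" --pt "1 0 0 -0.015 0" --pt "1 0 0 -0.02 0" --pt "1 0 0 -0.025 0" --pt "1 0 0 -0.025 0"

```text
time_s: 4.33
ee_pos: [597.4, 35.0, 271.4]
ee_rot: [-179.4, -0.6, 174.9]
force: [12.8, -2.7, -44.2]
gripper_width: 11.7
```

```bash
python3 - <<'E'
from h import *
st(); print(env.state()["qpos"])
for n in("top","scene"):
    f=env.grab_frame(n); cv2.imwrite(f"pics/{n}3.png",f[:,:,::-1])
E
```

```text
t4.33 [597.4  35.  271.4] [-179.4   -0.6  174.9] q [  3.  19.  80.  -1.  81. -82.] F [ 12.8  -2.7 -44.2] w11.7
[  2.53147871  19.2218497   80.05180711  -0.51061748  81.40277493
 -82.28020054]
```

View pics/scene3.png

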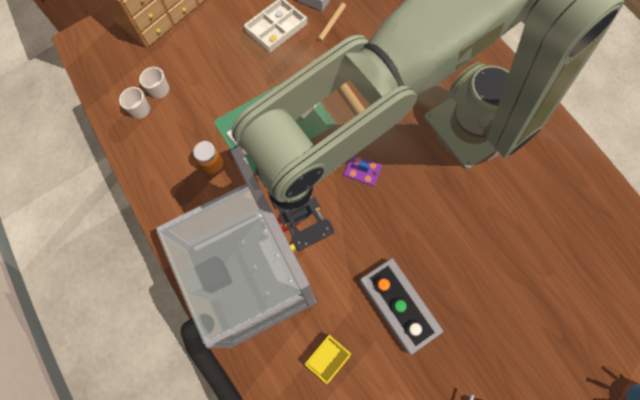

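arm_command --pt "1 0 0 0.002 0" --pt "1 0 0 0.002 0"

```text
time_s: 4.6
ee_pos: [597.3, 35.0, 266.3]
ee_rot: [-179.4, -0.9, 174.8]
force: [3.0, -2.1, -10.6]
gripper_width: 12.2
```

```bash
python3 - <<'E'
from h import *
st()
a=W((-44,0,311));b=W((-51,0,311));
for s in(.14,.145): print([proj("top",W((x,y,z+s))) .round(1)for x,y,z in[(-51,0,166),(0,125,195),(0,-125,195),(0,-125,45)]])
f=cv2.imread("pics/top3.png"); cv2.imwrite("pics/t3c.png",cv2.resize(f[20:190,200:400],None,fx=4,fy=4,interpolation=cv2.INTER_CUBIC))
f=cv2.imread("pics/scene3.png"); cv2.imwrite("pics/s3c.png",cv2.resize(f[130:270,220:360],None,fx=5,fy=5,interpolation=cv2.INTER_CUBIC))
E
```

```text
t4.60 [597.3  35.  266.3] [-179.4   -0.9  174.8] q [  3.  19.  80.  -0.  81. -82.] F [  3.   -2.1 -10.6] w12.2
[array([[299.8, 151.8]]), array([[245. , 119.7]]), array([[359.4, 131.8]]), array([[353. , 149.8]])]
[array([[299.8, 151.8]]), array([[245. , 119.7]]), array([[359.4, 131.8]]), array([[353. , 149.8]])]
```

View pics/t3c.png

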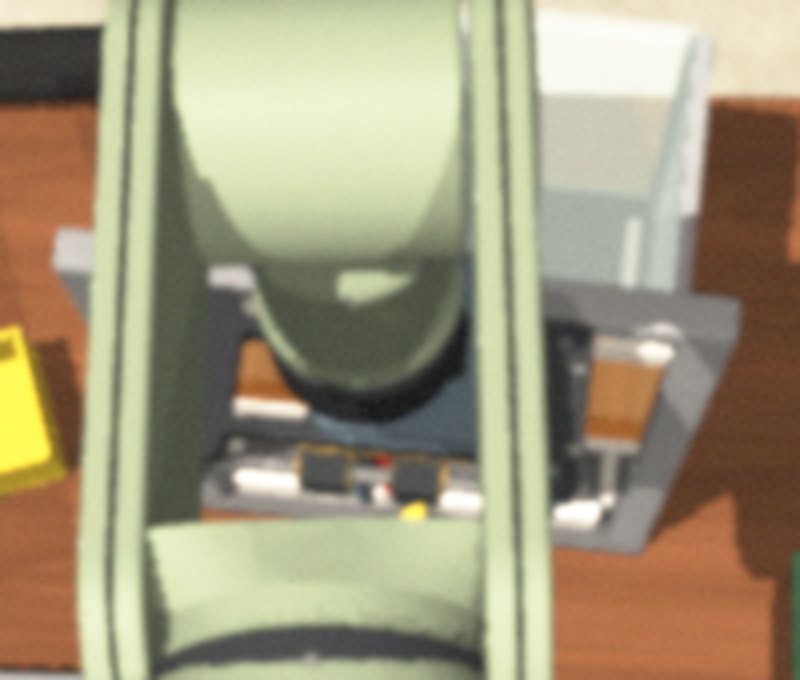

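View pics/s3c.png

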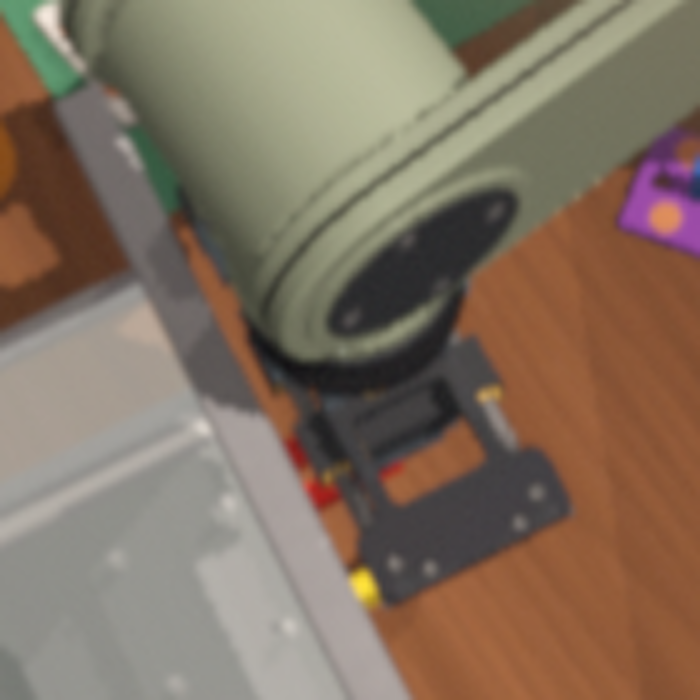

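```bash
python3 - <<'E'
from h import *
for s in(135,140,145): print([((proj("top",W((x,y,z+s)))[0]-[200,20]+.5)*4-.5).round(0) if 1 else 0 for x,y,z in[(0,-100,195),(6,-100,195),(0,-100,45)]] if 0 else [(((proj("top",W((x,y,z+s)))[0]-np.array([200,20]))+.5)*4-.5).round(0) for x,y,z in[(0,-105,195),(6,-105,195),(0,-105,45),(0,-125,195)]])
E
```

```text
[array([628., 355.]), array([629., 342.]), array([600., 453.]), array([671., 359.])]
[array([629., 351.]), array([630., 338.]), array([601., 450.]), array([672., 355.])]
[array([630., 347.]), array([631., 334.]), array([602., 447.]), array([674., 351.])]
```

arm_command --pt "1 0.002 0 -0.007 0" --pt "1 0.002 0 -0.013 0" --pt "1 0.002 0 -0.018 0" --pt "1 0.002 0 -0.018 0" --pt "1 0.002 0 -0.018 0"

```text
time_s: 5.02
ee_pos: [597.2, 35.0, 271.5]
ee_rot: [-179.4, -1.0, 174.8]
force: [9.2, -2.8, -26.7]
gripper_width: 12.2
```

arm_command --pt "0.7 0 0 -0.004 0" --pt "0.5 0 0 -0.004 0" --pt "0 0 0 -0.004 0" --pt "0 0 0 -0.004 0" --pt "0 0 0 -0.004 0" --pt "0 0 0 -0.004 0"

```text
time_s: 5.52
ee_pos: [597.3, 35.1, 274.7]
ee_rot: [-179.4, -0.9, 174.8]
force: [0.1, -0.2, -0.8]
gripper_width: 48.8
```

```bash
python3 - <<'E'
from h import *
st(); go(W((-50,0,340)),175);go(W((-160,0,340)),175)
E
```

```text
t5.52 [597.3  35.1 274.7] [-179.4   -0.9  174.8] q [  3.  19.  79.  -0.  82. -82.] F [ 0.1 -0.2 -0.8] w48.8
sh [ 0.0004 -0.0027 -0.1305] turn -0.004 dist 65
sh [ 0.2204 -0.0033 -0.1271] turn -0.004 dist 127
```

arm_command --pt "0 0.03 0 -0.002 0" --pt "0 0.1 0 -0.002 0" --pt "0 0.17 0 -0.002 0" --pt "0 0.25 0 -0.002 0" --pt "0 0.33 0.2 -0.002 0" --pt "0 0.4 0.4 -0.002 0" --pt "0 0.4 0.5 -0.002 0" --pt "0 0.4 0.5 -0.002 0"

```text
time_s: 6.18
ee_pos: [435.3, 210.0, 277.9]
ee_rot: [-179.5, -0.8, 174.8]
force: [1.2, 0.9, 0.6]
gripper_width: 91.0
```

arm_command --pt "0 0 0.15 0 0" --pt "0 0 0.3 0 0" --pt "0 0 0.3 0 0" --pt "0 0 0.3 0 0"

```text
time_s: 6.52
ee_pos: [448.6, 363.2, 276.9]
ee_rot: [-179.6, -0.7, 174.9]
force: [1.1, 0.6, 0.9]
gripper_width: 91.2
```

```bash
python3 - <<'E'
from h import *
st()
f=env.grab_frame("top"); cv2.imwrite("pics/t4.png",f[:,:,::-1])
cv2.imwrite("pics/t4c.png",cv2.resize(f[40:190,200:400,::-1],None,fx=4,fy=4,interpolation=cv2.INTER_CUBIC))
f=env.grab_frame("scene"); cv2.imwrite("pics/s4.png",f[:,:,::-1])
E
```

```text
t6.52 [448.6 363.2 276.9] [-179.6   -0.7  174.9] q [ 38.  17.  82.   0.  81. -47.] F [1.1 0.6 0.9] w91.2
```

View pics/t4c.png

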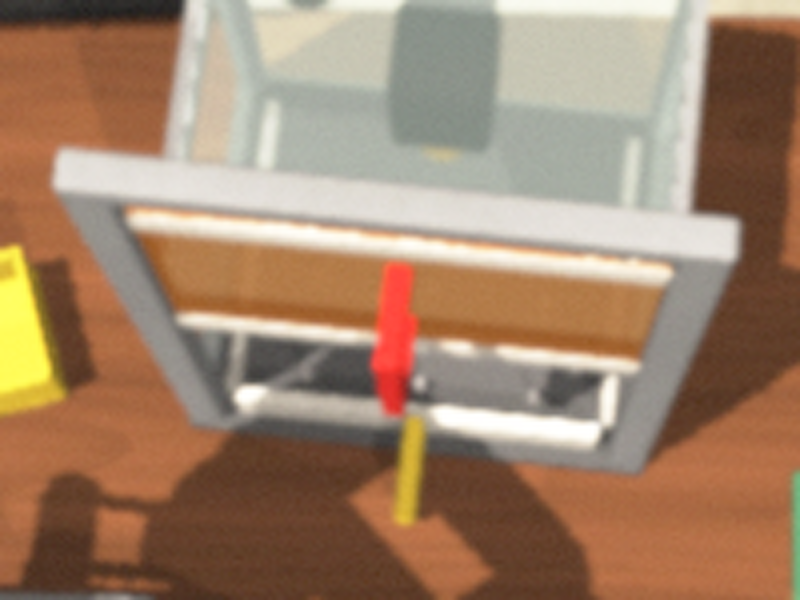

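View pics/s4.png

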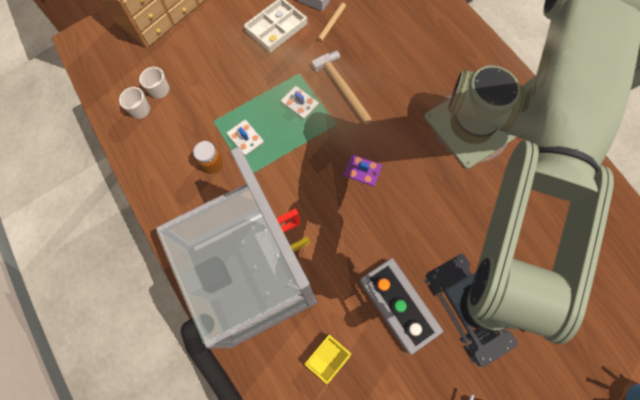

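View pics/t4.png

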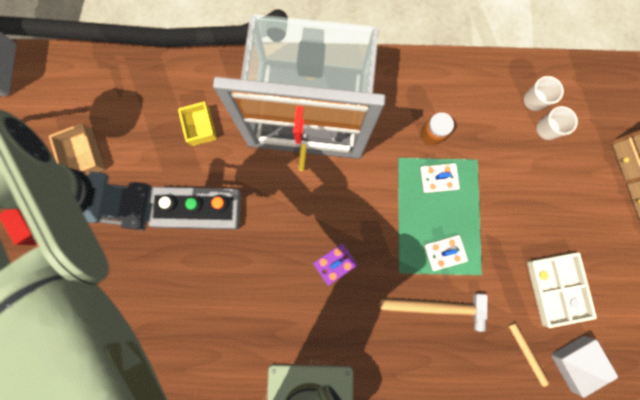

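```bash
python3 - <<'E'
from h import *
for s in(135,140,145,150): print(s,[(((proj("top",W((x,y,z+s)))[0]-np.array([200,40]))+.5)*4-.5).round(0) for x,y,z in[(0,125,195),(0,-125,195),(0,125,45),(0,-125,45),(-51,0,166),(-51,0,84)]])
E
```

```text
135 [array([132., 223.]), array([671., 279.]), array([186., 329.]), array([636., 377.]), array([390., 376.]), array([397., 423.])]
140 [array([130., 219.]), array([672., 275.]), array([185., 326.]), array([637., 374.]), array([390., 373.]), array([397., 420.])]
145 [array([128., 215.]), array([674., 271.]), array([183., 323.]), array([638., 371.]), array([389., 370.]), array([396., 418.])]
150 [array([125., 210.]), array([675., 267.]), array([182., 320.]), array([639., 369.]), array([389., 366.]), array([396., 415.])]
```

```bash
python3 - <<'E'
from h import *
s=env.state(); R=Ro.from_euler("xyz",s["ee_rot"],degrees=True).as_matrix()
f=cv2.imread("pics/s4.png"); S=6;o=np.array([415,240])
g=cv2.resize(f[240:375,415:535],None,fx=S,fy=S,interpolation=cv2.INTER_CUBIC)
for h,c in((79,(0,0,255)),(130,(0,255,0)),(180,(255,0,0))):
    q=[s["ee_pos"]+R@np.array((x,y,-h)) for x,y in((38,89),(38,-89),(-38,-89),(-38,89))]
    cv2.polylines(g,[(((proj("scene",q)-o+.5)*S-.5)).astype(int).reshape(-1,1,2)],True,c,1)
cv2.imwrite("pics/s4c.png",g[:600])
E
```

```text
(no output)
```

View pics/s4c.png

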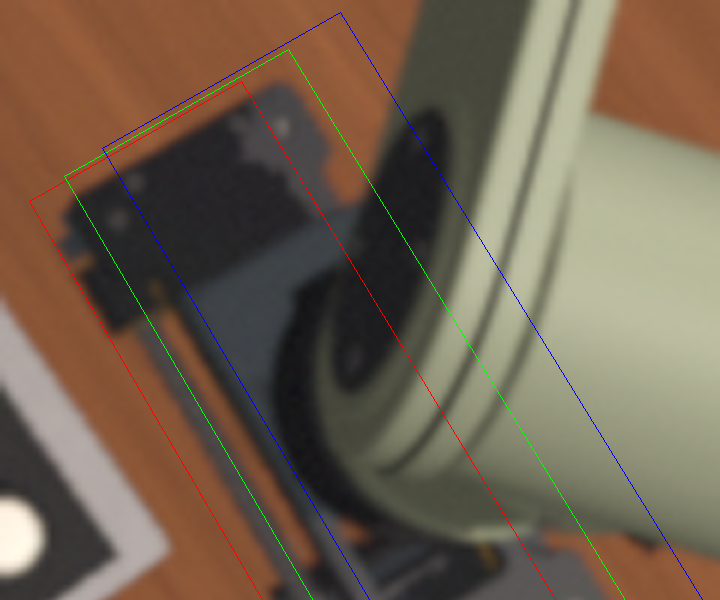

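```bash
python3 - <<'E'
from h import *
go(W((-210,0,220)),85)
E
```

```text
sh [-0.036  -0.6285  0.1165] turn 2.001 dist 320
```

arm_command --pt "0 -0.036 -0.628 0.11 1" --pt "0 -0.036 -0.628 0.11 1" --pt "0 -0.036 -0.628 0.11 1" --pt "0 -0.036 -0.628 0.11 1" --pt "0 -0.036 -0.628 0.11 1" --pt "0 -0.036 -0.628 0.11 1" --pt "0 -0.036 -0.628 0.11 1" --pt "0 -0.036 -0.628 0.11 1"

```text
time_s: 7.28
ee_pos: [436.8, 44.4, 223.2]
ee_rot: [-179.0, -0.2, 129.8]
force: [-0.4, 0.4, 0.3]
gripper_width: 90.9
```

```bash
python3 - <<'E'
from h import *
st();go(W((-210,0,70)),85)
E
```

```text
t7.28 [436.8  44.4 223.2] [-179.    -0.2  129.8] q [  5.   6. 104.  -0.  70. -35.] F [-0.4  0.4  0.3] w90.9
sh [0.0027 0.0129 0.3062] turn 0.996 dist 153
```

arm_command --pt "0 0.003 0.012 0.3 0.996" --pt "0 0.003 0.012 0.3 0.996" --pt "0 0.003 0.012 0.3 0.996" --pt "0 0.003 0.012 0.3 0.996" --pt "0 0.003 0.012 0.3 0.996" --pt "0 0.003 0.012 0.3 0.996" --pt "0 0.003 0.012 0.3 0.996" --pt "0 0.003 0.012 0.3 0.996"

```text
time_s: 7.95
ee_pos: [437.8, 47.4, 73.4]
ee_rot: [-179.2, 0.6, 84.9]
force: [-0.7, -0.7, -0.1]
gripper_width: 91.1
```

```bash
python3 - <<'E'
from h import *
st();go(W((-106,1,66)),85)
f=env.grab_frame("scene");cv2.imwrite("pics/s5.png",f[:,:,::-1]);f=env.grab_frame("top");cv2.imwrite("pics/t5.png",f[:,:,::-1])
E
```

```text
t7.95 [437.8  47.4  73.4] [-179.2    0.6   84.9] q [  5.  15. 117.  -1.  48.  10.] F [-0.7 -0.7 -0.1] w91.1
sh [0.0043 0.2096 0.0119] turn -0.001 dist 105
```

View pics/s5.png

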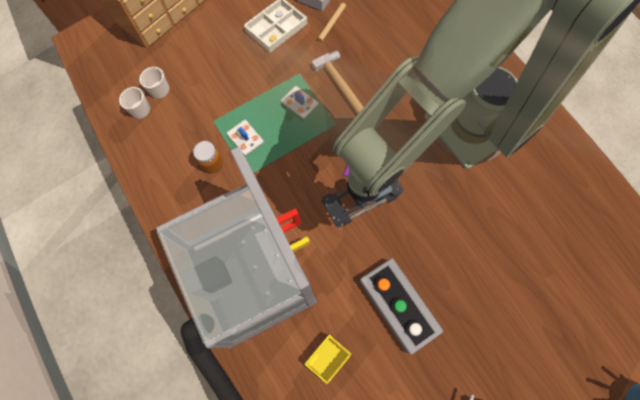

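View pics/t5.png

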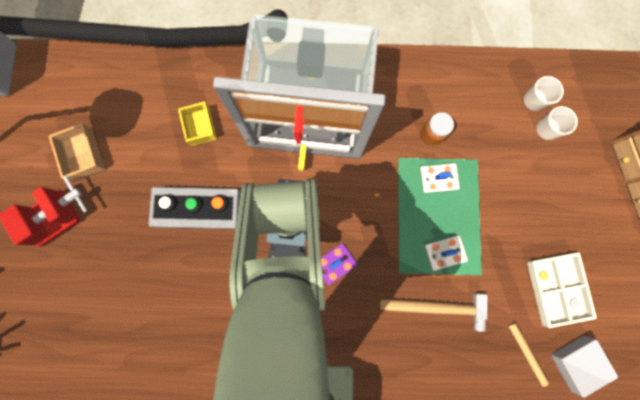

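arm_command --pt "0 0.004 0.06 0.01 0" --pt "0 0.004 0.12 0.01 0" --pt "0 0.004 0.17 0.01 0" --pt "0 0.004 0.21 0.01 0" --pt "0 0.004 0.21 0.01 0"

```text
time_s: 8.47
ee_pos: [547.2, 39.9, 67.7]
ee_rot: [-179.5, 0.5, 85.1]
force: [0.2, -0.9, -0.8]
gripper_width: 91.1
```

```bash
python3 - <<'E'
from h import *
st();go(W((-106,0,50)),85)
f=env.grab_frame("scene");cv2.imwrite("pics/s6c.png",cv2.resize(f[120:280,220:380,::-1],None,fx=4,fy=4))
f=env.grab_frame("top");cv2.imwrite("pics/t6c.png",cv2.resize(f[60:230,200:400,::-1],None,fx=3,fy=3))
E
```

```text
t8.47 [547.2  39.9  67.7] [-179.5    0.5   85.1] q [  3.  24. 104.  -1.  52.   9.] F [ 0.2 -0.9 -0.8] w91.1
sh [-0.0019 -0.0096  0.0355] turn 0.001 dist 18
```

View pics/s6c.png

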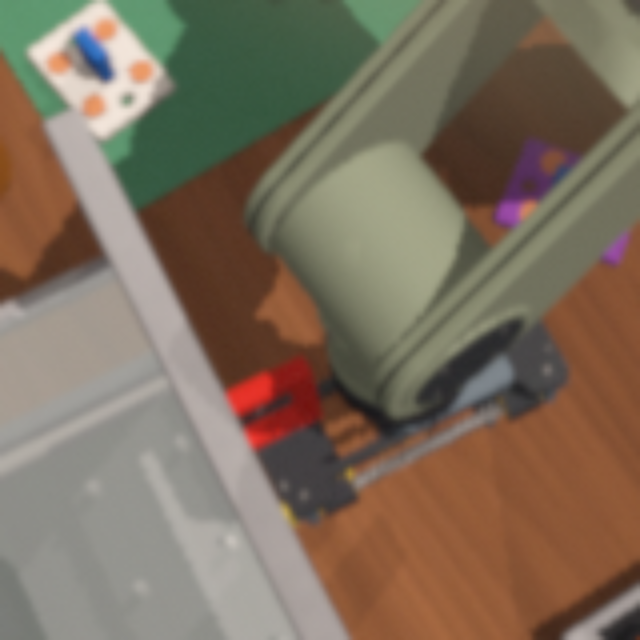

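View pics/t6c.png

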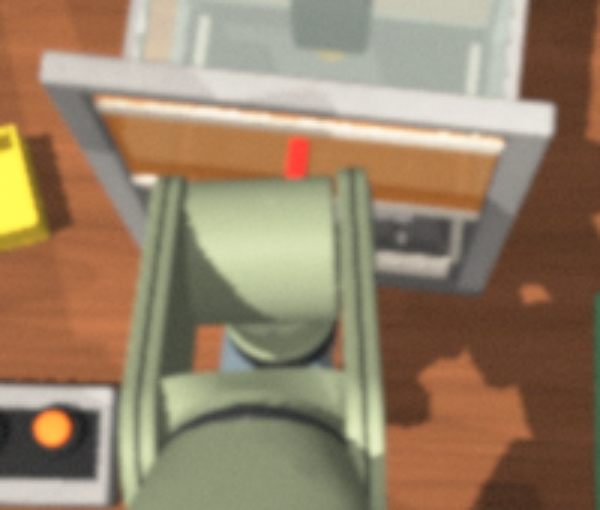

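arm_command --pt "0 -0.001 -0.012 0.025 0" --pt "0 -0.001 -0.012 0.034 0" --pt "0 -0.001 -0.012 0.038 0" --pt "0 -0.001 -0.012 0.042 0" --pt "0 -0.001 -0.012 0.042 0"

```text
time_s: 8.98
ee_pos: [535.1, 40.0, 46.4]
ee_rot: [-179.1, 0.6, 85.1]
force: [-2.8, -0.6, 2.8]
gripper_width: 91.2
```

arm_command --pt "0 0 0 0 0" --pt "0 0 0 0 0"

```text
time_s: 9.15
ee_pos: [535.1, 40.0, 46.7]
ee_rot: [-179.1, 0.6, 85.1]
force: [-0.4, 0.0, 0.0]
gripper_width: 91.5
```

```bash
python3 - <<'E'
from h import *
st();go(W((-103,0,60)),85); st()
E
```

```text
t9.15 [535.1  40.   46.7] [-179.1    0.6   85.1] q [  3.  25. 107.  -1.  49.   9.] F [-0.4  0.   0. ] w91.5
sh [-0.0007  0.02   -0.027 ] turn 0.002 dist 17
t9.15 [535.1  40.   46.7] [-179.1    0.6   85.1] q [  3.  25. 107.  -1.  49.   9.] F [-0.4  0.   0. ] w91.5
```

arm_command --pt "0 0 0 -0.03 0" --pt "0 0 0 -0.03 0" --pt "0 0 0.01 -0.03 0" --pt "0 0 0.022 -0.03 0" --pt "0 0 0.022 -0.03 0" --pt "0 0 0.022 -0.03 0"

```text
time_s: 9.65
ee_pos: [546.6, 39.2, 60.9]
ee_rot: [-179.1, 0.6, 85.1]
force: [0.0, 0.5, -0.2]
gripper_width: 91.4
```

```bash
python3 - <<'E'
from h import *
st();go(W((-102,0,46)),85)
E
```

```text
t9.65 [546.6  39.2  60.9] [-179.1    0.6   85.1] q [  3.  25. 104.  -1.  52.   8.] F [ 0.   0.5 -0.2] w91.4
sh [-0.0004 -0.0002  0.0298] turn 0.002 dist 15
```

arm_command --pt "0 0 0 0.012 0" --pt "0 0 0 0.02 0" --pt "0 0 0 0.026 0" --pt "0 0 0 0.03 0" --pt "0 0 0 0.03 0" --pt "0 0 0 0.03 0"

```text
time_s: 10.15
ee_pos: [546.1, 39.0, 48.7]
ee_rot: [-179.1, 0.6, 85.1]
force: [-8.8, 0.1, 21.8]
gripper_width: 91.3
```

arm_command --pt "0 0 -0.01 0.006 0" --pt "0 0 -0.02 0.006 0" --pt "0 0 -0.03 0.006 0" --pt "0 0 -0.045 0.006 0" --pt "0 0 -0.06 0.006 0" --pt "0 0 -0.08 0.006 0" --pt "0 0 -0.1 0.006 0" --pt "0 0 -0.12 0.006 0"

```text
time_s: 10.82
ee_pos: [490.1, 44.1, 48.4]
ee_rot: [-179.7, 0.5, 85.1]
force: [4.6, -0.2, 7.8]
gripper_width: 91.3
```

```bash
python3 - <<'E'
from h import *
st()
f=env.grab_frame("scene");cv2.imwrite("pics/s7.png",f[:,:,::-1])
f=env.grab_frame("top");cv2.imwrite("pics/t7.png",f[:,:,::-1])
E
```

```text
t10.82 [490.1  44.1  48.4] [-179.7    0.5   85.1] q [  4.  21. 113.  -1.  46.  10.] F [ 4.6 -0.2  7.8] w91.3
```

View pics/s7.png

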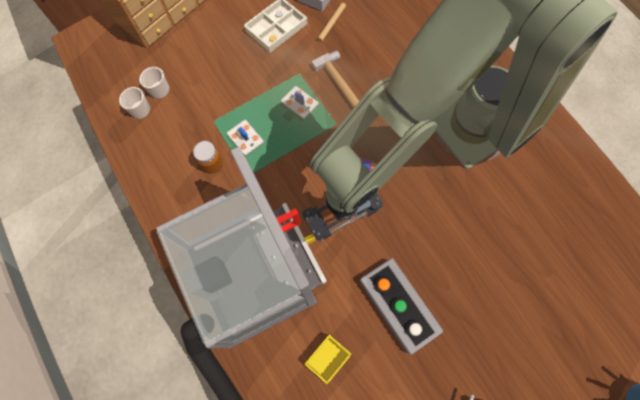

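arm_command --pt "0 0 -0.03 0.005 0" --pt "0 0 -0.06 0.005 0" --pt "0 0 -0.09 0.005 0" --pt "0 0 -0.12 0.005 0" --pt "0 0 -0.15 0.005 0" --pt "0 0 -0.18 0.005 0" --pt "0 0 -0.21 0.005 0" --pt "0 0 -0.23 0.005 0"

```text
time_s: 11.58
ee_pos: [370.7, 54.1, 46.7]
ee_rot: [-179.3, 0.6, 85.1]
force: [-0.4, 0.4, 0.2]
gripper_width: 91.2
```

```bash
python3 - <<'E'
from h import *
st()
f=env.grab_frame("scene");cv2.imwrite("pics/s8.png",f[:,:,::-1])
E
```

```text
t11.58 [370.7  54.1  46.7] [-179.3    0.6   85.1] q [  7.  13. 127.  -1.  41.  12.] F [-0.4  0.4  0.2] w91.2
```

View pics/s8.png

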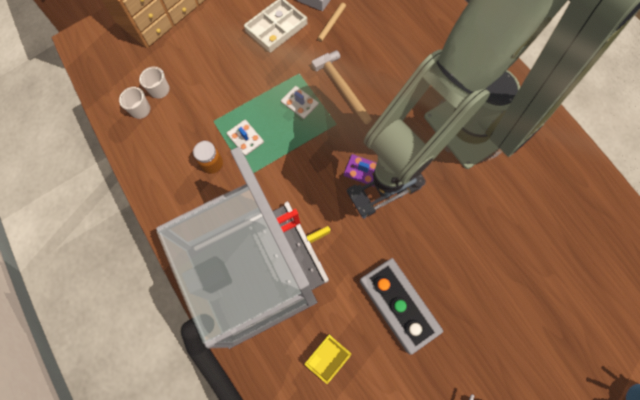

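```bash
python3 - <<'E'
from h import *
w=unp("scene",[(327,231)],48)[0]; print(w); p=np.load("eng.npy"); d=w[:2]-p[:2]; c,s=np.cos(p[2]),np.sin(p[2]); print(c*d[0]+s*d[1],-s*d[0]+c*d[1])
E
```

```text
[536.03630012  49.38230175  48.        ]
-113.05348657899658 9.618845503556294
```

arm_command --pt "0 0 0 -0.06 0" --pt "0 0 0 -0.12 -0.2" --pt "0 0 0 -0.15 -0.4" --pt "0 0 0 -0.15 -0.6" --pt "0 0 0 -0.15 -0.8" --pt "0 0 0 -0.15 -1" --pt "0 0 0 -0.15 -1" --pt "0 0 0 -0.15 -1"

```text
time_s: 12.3
ee_pos: [370.5, 54.7, 121.5]
ee_rot: [-179.0, -0.1, 130.4]
force: [0.6, 0.9, 0.6]
gripper_width: 91.4
```

arm_command --pt "0.5 0 0 0 -0.2" --pt "0.5 0 0 0 -0.4" --pt "0.5 0 0 0 -0.6" --pt "0.5 0 0 0 -0.8" --pt "0.5 0 0 0 -0.99" --pt "0.5 0 0 0 -0.99" --pt "0.5 0 0 0 -0.99" --pt "0.5 0 0 0 -0.99"

```text
time_s: 12.97
ee_pos: [371.0, 54.7, 121.5]
ee_rot: [-179.4, -0.8, 174.9]
force: [0.3, -0.7, -0.4]
gripper_width: 46.0
```

```bash
python3 - <<'E'
from h import *
st(); go(W((-108,0,100)),175)
f=env.grab_frame("scene");cv2.imwrite("pics/s9.png",f[:,:,::-1])
f=env.grab_frame("top");cv2.imwrite("pics/t9.png",f[:,:,::-1])
E
```

```text
t12.97 [371.   54.7 121.5] [-179.4   -0.8  174.9] q [  7.   6. 121.  -1.  54. -78.] F [ 0.3 -0.7 -0.4] w46.0
sh [-3.403e-01 -3.000e-04  3.840e-02] turn -0.001 dist 171
```

View pics/t9.png

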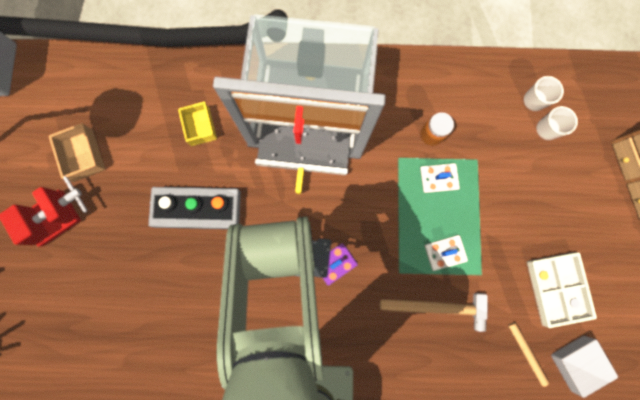

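arm_command --pt "0.5 -0.08 0 0.02 0" --pt "0.5 -0.16 0 0.04 0" --pt "0.5 -0.24 0 0.04 0" --pt "0.5 -0.31 0 0.04 0" --pt "0.5 -0.336 0 0.04 0" --pt "0.5 -0.336 0 0.04 0" --pt "0.5 -0.336 0 0.04 0"

```text
time_s: 13.65
ee_pos: [537.7, 39.3, 98.5]
ee_rot: [-179.4, -0.9, 174.8]
force: [0.2, 0.0, 0.3]
gripper_width: 45.7
```

```bash
python3 - <<'E'
from h import *
st(); go(W((-107,0,20)),175)
E
```

```text
t13.65 [537.7  39.3  98.5] [-179.4   -0.9  174.8] q [  3.  21. 103.  -1.  56. -81.] F [0.2 0.  0.3] w45.7
sh [-0.0094  0.0022  0.1568] turn -0.005 dist 79
```

arm_command --pt "0.5 -0.007 0.002 0.05 0" --pt "0.5 -0.007 0.002 0.1 0" --pt "0.5 -0.007 0.002 0.14 0" --pt "0.5 -0.007 0.002 0.152 0" --pt "1 -0.007 0.002 0.152 0" --pt "1 -0.007 0.002 0.152 0" --pt "1 -0.007 0.002 0.152 0" --pt "1 -0.007 0.002 0.152 0" --squeeze 20

```text
time_s: 14.32
ee_pos: [540.9, 39.4, 23.9]
ee_rot: [-179.4, -0.7, 174.8]
force: [0.1, -0.2, 0.5]
gripper_width: 21.6
```

arm_command --pt "1 0 0 0 0" --pt "1 0 0 0 0" --pt "1 0 0 0 0" --pt "1 0 0 0 0"

```text
time_s: 14.65
ee_pos: [541.6, 40.1, 25.0]
ee_rot: [-179.5, -0.6, 174.8]
force: [-0.2, 3.6, 6.2]
gripper_width: 11.9
```

arm_command --pt "1 0.03 0 0 0" --pt "1 0.07 0 0 0" --pt "1 0.11 0 0 0" --pt "1 0.15 0 0 0" --pt "1 0.19 0 0 0" --pt "1 0.22 0 0 0" --pt "1 0.24 0 0 0" --pt "1 0.25 0 0 0"

```text
time_s: 15.32
ee_pos: [421.5, 50.9, 26.4]
ee_rot: [-179.5, 0.1, 174.9]
force: [17.0, -6.7, -19.6]
gripper_width: 12.0
```

arm_command --pt "1 0.01 0 0 0" --pt "1 0.02 0 0 0" --pt "1 0.025 0 0 0" --pt "1 0.025 0 0 0"

```text
time_s: 15.65
ee_pos: [418.6, 51.2, 27.8]
ee_rot: [-179.5, 1.2, 175.0]
force: [16.7, -7.6, -14.9]
gripper_width: 11.6
```

arm_command --pt "0.5 0 0 0 0" --pt "0.5 0 0 0 0" --pt "0.5 0 0 0 0" --pt "0.5 0 0 0 0" --pt "0.4 0 0 -0.08 0" --pt "0.4 0 0 -0.16 0" --pt "0.4 0 0 -0.24 0" --pt "0.4 0.05 0 -0.3 0"

```text
time_s: 16.32
ee_pos: [394.6, 55.2, 180.8]
ee_rot: [-179.6, 1.6, 175.0]
force: [1.3, 0.3, 0.6]
gripper_width: 54.6
```

arm_command --pt "0.3 0.04 0.08 -0.06 0" --pt "0.3 0.04 0.16 -0.06 0" --pt "0.3 0.04 0.24 -0.06 0" --pt "0.3 0.04 0.32 -0.06 0" --pt "0.3 0.04 0.4 -0.06 0" --pt "0.3 0.04 0.5 -0.06 0" --pt "0.3 0.04 0.5 -0.06 0"

```text
time_s: 16.9
ee_pos: [395.3, 311.2, 208.1]
ee_rot: [-179.7, 1.6, 175.2]
force: [0.2, 0.5, 0.3]
gripper_width: 64.0
```

```bash
python3 - <<'E'
from h import *
st()
f=env.grab_frame("scene");cv2.imwrite("pics/s10.png",f[:,:,::-1])
cv2.imwrite("pics/s10c.png",cv2.resize(f[80:300,220:400,::-1],None,fx=4,fy=4,interpolation=cv2.INTER_CUBIC)[280:])
f=env.grab_frame("top");cv2.imwrite("pics/t10.png",f[:,:,::-1])
cv2.imwrite("pics/t10c.png",cv2.resize(f[110:260,220:400,::-1],None,fx=4,fy=4,interpolation=cv2.INTER_CUBIC))
E
```

```text
t16.90 [395.3 311.2 208.1] [-179.7    1.6  175.2] q [ 38.  12. 100.  -1.  68. -47.] F [0.2 0.5 0.3] w64.0
```

View pics/t10c.png

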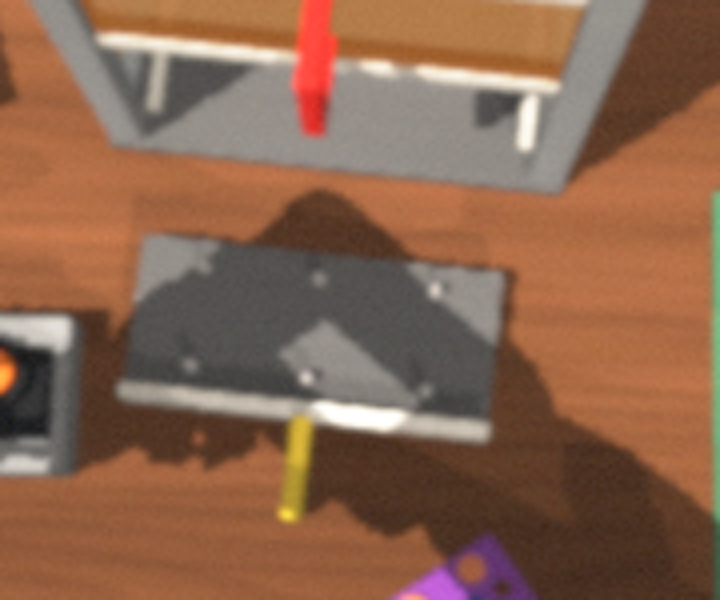

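View pics/s10c.png

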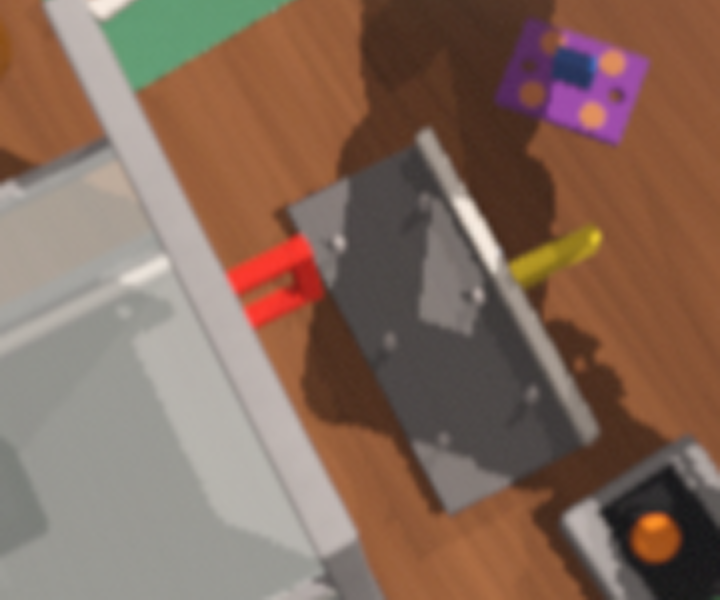

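View pics/t10.png

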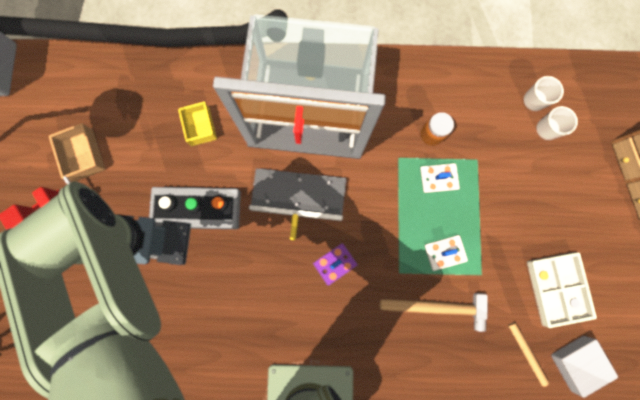

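```bash
python3 - <<'E'
from h import *
from scipy.optimize import least_squares
a=np.array
T=[(205,263),(318,279),(436,290),(190,365),(307,377),(425,390)]
S=[(444,438),(389,340),(338,243),(531,393),(475,293),(424,205)]
X=[(x,y) for x in(-88,-152) for y in(74,0,-74)]
T=(a(T)+.5)/4-.5+a((220,110)); S=(a(S)+.5)/4-.5+a((220,150))
p=np.load("eng.npy")
for z in (36,40,44):
    f=lambda q,c="ts": np.concatenate([ (proj("top",[W((x,y,z),q) for x,y in X])-T).ravel() if "t" in c else [], (proj("scene",[W((x,y,z),q) for x,y in X])-S).ravel() if "s" in c else []])
    for c in("t","s","ts"):
        r=least_squares(f,p,args=(c,),x_scale=[100,100,.1]); print(z,c,r.x[:2].round(1),np.degrees(r.x[2]).round(2),np.sqrt(np.mean(r.fun**2)).round(2))
print(p)
E
```

```text
36 t [648.2  31. ] -5.18 0.24
36 s [649.2  33.3] -4.92 0.45
36 ts [648.6  32.1] -5.06 0.45
40 t [647.5  30.9] -5.18 0.27
40 s [649.7  34.1] -4.92 0.49
40 ts [648.6  32.4] -5.07 0.61
44 t [646.9  30.7] -5.18 0.31
44 s [650.2  35. ] -4.92 0.54
44 ts [648.5  32.6] -5.08 0.81
[ 6.47820293e+02  2.99413170e+01 -8.73154972e-02]
```

```bash
cat >> h.py <<'E'
def plates(n,f,z=11,box=None):
    f=f.astype(int); m=(f.min(2)>165).astype(np.uint8)
    K,d,R,t=P(n)
    cs,_=cv2.findContours(m,cv2.RETR_EXTERNAL,cv2.CHAIN_APPROX_NONE); out=[]
    for c in cs:
        if cv2.contourArea(c)<250: continue
        w=unp(n,c.reshape(-1,2).astype(float),z)[:,:2].astype(np.float32)
        (x,y),(a,b),th=cv2.minAreaRect(w)
        if a<b: a,b,th=b,a,th+90
        if 75<a<105 and 55<b<78: out.append((round(x,1),round(y,1),round(a,1),round(b,1),round((th+90)%180-90,1)))
    return out
E
python3 - <<'E'
from h import *
np.save("eng.npy",[648.3,31.2,np.radians(-5.05)])
for n in("top","scene"):
  for k in ("0",): print(n,plates(n,cv2.imread(f"pics/{n}0.png")[:,:,::-1]))
print(plates("top",cv2.imread("pics/t10.png")[:,:,::-1])); print(plates("scene",cv2.imread("pics/s10.png")[:,:,::-1]))
E
```

```text
top [(62.7, 49.1, 102.0, 74.2, -88.5), (384.5, -334.4, 96.6, 71.0, -73.0), (577.0, -322.9, 96.7, 71.6, -82.8)]
scene []
[(384.6, -335.0, 95.4, 70.9, -73.1), (576.9, -322.9, 96.7, 71.3, -83.0)]
[(1090.9, -35.5, 76.7, 55.4, 23.5)]
```

```bash
python3 - <<'E'
from h import *
go((450,0,215),97)
E
```

```text
sh [-0.1614 -0.6048 -0.0053] turn 1.738 dist 313
```

arm_command --pt "0 -0.15 -0.6 -0.01 0.9" --pt "0 -0.15 -0.6 -0.01 0.9" --pt "0 -0.15 -0.6 -0.01 0.9" --pt "0 -0.15 -0.6 -0.01 0.9" --pt "0 -0.15 -0.6 -0.01 0.9" --pt "0 -0.15 -0.6 -0.01 0.9" --pt "0 -0.15 -0.6 -0.01 0.9" --pt "0 -0.15 -0.6 -0.01 0.9"

```text
time_s: 17.67
ee_pos: [443.0, -2.5, 217.3]
ee_rot: [179.5, 1.5, 134.4]
force: [-0.4, 0.3, -0.5]
gripper_width: 91.2
```

```bash
python3 - <<'E'
from h import *
st();go((577,-323,200),97)
E
```

```text
t17.67 [443.   -2.5 217.3] [179.5   1.5 134.4] q [ -1.   5. 106.  -1.  67. -45.] F [-0.4  0.3 -0.5] w91.2
sh [-0.6441 -0.2578  0.0498] turn 0.832 dist 348
```

arm_command --pt "0 -0.644 -0.258 0.03 0.832" --pt "0 -0.644 -0.258 0.03 0.832" --pt "0 -0.644 -0.258 0.03 0.832" --pt "0 -0.644 -0.258 0.03 0.832" --pt "0 -0.644 -0.258 0.03 0.832" --pt "0 -0.644 -0.258 0.03 0.832" --pt "0 -0.644 -0.258 0.03 0.832" --pt "0 -0.644 -0.258 0.03 0.832"

```text
time_s: 18.33
ee_pos: [567.7, -308.7, 210.2]
ee_rot: [178.8, 0.9, 96.9]
force: [0.9, -0.2, -0.9]
gripper_width: 90.9
```

```bash
python3 - <<'E'
from h import *
st();go((577,-323,100),97)
f=env.grab_frame("top"); print(plates("top",f)); cv2.imwrite("pics/t11.png",f[:,:,::-1]);u=unp("top",[(438,127)],90);print(u)
E
```

```text
t18.33 [ 567.7 -308.7  210.2] [178.8   0.9  96.9] q [-30.  24.  81.   0.  73. -36.] F [ 0.9 -0.2 -0.9] w90.9
sh [-0.0273  0.0103  0.2211] turn -0.003 dist 111
[(577.2, -322.9, 97.4, 71.3, -83.0)]
[[ 686.77098252 -297.31918789   90.        ]]
```

View pics/t11.png

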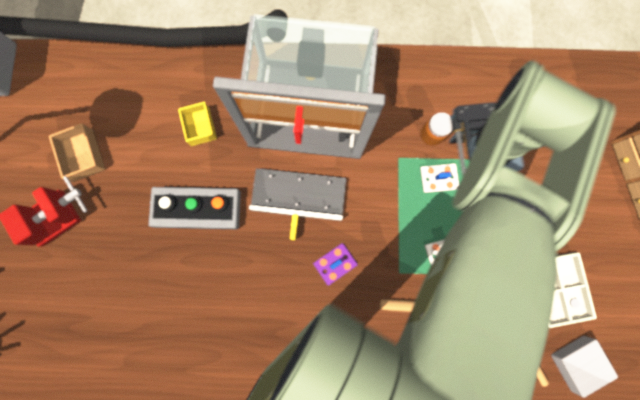

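arm_command --pt "0.4 -0.027 0.01 0.05 -0.003" --pt "0.4 -0.027 0.01 0.12 -0.003" --pt "0.4 -0.027 0.01 0.2 -0.003" --pt "0.4 -0.027 0.01 0.221 -0.003" --pt "0.4 -0.027 0.01 0.221 -0.003" --pt "0.4 -0.027 0.01 0.221 -0.003" --pt "0.4 -0.027 0.01 0.221 -0.003"

```text
time_s: 18.97
ee_pos: [581.0, -332.1, 101.9]
ee_rot: [178.5, 1.5, 96.8]
force: [0.4, 0.8, 1.2]
gripper_width: 54.8
```

```bash
python3 - <<'E'
from h import *
st();go((577,-323,25),97)
E
```

```text
t18.97 [ 581.  -332.1  101.9] [178.5   1.5  96.8] q [-31.  30.  87.  -0.  60. -37.] F [0.4 0.8 1.2] w54.8
sh [ 0.023  -0.0099  0.153 ] turn -0.004 dist 77
```

arm_command --pt "0.4 0.023 -0.01 0.03 -0.003" --pt "0.4 0.023 -0.01 0.06 -0.003" --pt "0.4 0.023 -0.01 0.08 -0.003" --pt "0.4 0.023 -0.01 0.08 -0.003" --pt "0.4 0.023 -0.01 0.08 -0.003"

```text
time_s: 19.38
ee_pos: [576.5, -322.5, 62.6]
ee_rot: [178.4, 1.5, 97.0]
force: [0.8, 0.1, 0.1]
gripper_width: 54.5
```

```bash
python3 - <<'E'
from h import *
st();go((577,-323,25),97)
E
```

```text
t19.38 [ 576.5 -322.5   62.6] [178.4   1.5  97. ] q [-30.  32.  91.  -0.  55. -37.] F [0.8 0.1 0.1] w54.5
sh [ 0.0009 -0.0012  0.0751] turn -0.000 dist 38
```

arm_command --pt "0.4 0.001 -0.001 0.04 0" --pt "0.4 0.001 -0.001 0.072 0" --pt "0.4 0.001 -0.001 0.072 0" --pt "1 0.001 -0.001 0.072 0" --pt "1 0.001 -0.001 0.072 0" --pt "1 0.001 -0.001 0.072 0" --pt "1 0.001 -0.001 0.072 0" --pt "1 0.001 -0.001 0.072 0" --squeeze 40

```text
time_s: 20.05
ee_pos: [577.5, -323.2, 27.5]
ee_rot: [178.3, 1.6, 97.0]
force: [-0.0, 0.7, -0.3]
gripper_width: 24.7
```

arm_command --pt "1 0 0 0 0" --pt "1 0 0 0 0" --pt "1 0 0 0 0" --pt "1 0 0 0 0" --pt "1 0 0 0 0"

```text
time_s: 20.47
ee_pos: [577.3, -323.3, 28.4]
ee_rot: [178.3, 1.6, 97.0]
force: [-1.1, 0.3, 5.8]
gripper_width: 11.7
```

arm_command --pt "1 0 0 -0.03 0" --pt "1 0 0 -0.08 0" --pt "1 0 0 -0.14 0" --pt "1 0 0 -0.2 0" --pt "1 0 0 -0.25 0" --pt "1 0 0 -0.25 0"

```text
time_s: 20.97
ee_pos: [575.8, -321.7, 158.9]
ee_rot: [177.8, 2.0, 97.0]
force: [0.8, -1.1, -1.6]
gripper_width: 11.8
```

```bash
python3 - <<'E'
from h import *
st();go(W((-170,0,140)),174.95); go(W((-120,74,140)),174.95)
E
```

```text
t20.97 [ 575.8 -321.7  158.9] [177.8   2.   97. ] q [-30.  26.  85.  -0.  66. -37.] F [ 0.8 -1.1 -1.6] w11.8
sh [ 0.7546 -0.1035  0.0081] turn -1.733 dist 381
sh [0.8784 0.0252 0.0087] turn -1.733 dist 439
```

arm_command --pt "1 0.06 -0.015 0 -0.13" --pt "1 0.13 -0.03 0 -0.26" --pt "1 0.2 -0.045 0 -0.4" --pt "1 0.27 -0.06 0 -0.53" --pt "1 0.34 -0.07 0 -0.66" --pt "1 0.41 -0.08 0 -0.8" --pt "1 0.48 -0.09 0 -0.93" --pt "1 0.5 -0.1 0 -0.98"

```text
time_s: 21.63
ee_pos: [493.0, -75.6, 146.3]
ee_rot: [179.9, 2.6, 141.5]
force: [0.0, 0.5, -3.1]
gripper_width: 11.9
```

```bash
python3 - <<'E'
from h import *
st();go(W((-120,74,130)),174.95)
E
```

```text
t21.63 [493.  -75.6 146.3] [179.9   2.6 141.5] q [ -9.  14. 107.  -1.  57. -60.] F [ 0.   0.5 -3.1] w11.9
sh [0.1732 0.3515 0.0257] turn -0.744 dist 196
```

arm_command --pt "1 0.03 0.06 0 -0.13" --pt "1 0.06 0.12 0 -0.26" --pt "1 0.09 0.18 0 -0.4" --pt "1 0.12 0.24 0 -0.53" --pt "1 0.15 0.3 0 -0.66" --pt "1 0.173 0.35 0 -0.744" --pt "1 0.173 0.35 0 -0.744" --pt "1 0.173 0.35 0 -0.744"

```text
time_s: 22.3
ee_pos: [533.8, 115.9, 141.1]
ee_rot: [-178.6, 2.1, 175.1]
force: [-0.3, -0.3, -2.7]
gripper_width: 11.7
```

```bash
python3 - <<'E'
from h import *
st();go(W((-120,74,110)),174.95)
f=env.grab_frame("scene");cv2.imwrite("pics/s12.png",f[:,:,::-1]);cv2.imwrite("pics/s12c.png",cv2.resize(f[120:280,260:400,::-1],None,fx=5,fy=5,interpolation=cv2.INTER_CUBIC)[:600])
f=env.grab_frame("top"); cv2.imwrite("pics/t12.png",f[:,:,::-1])
E
```

```text
t22.30 [533.8 115.9 141.1] [-178.6    2.1  175.1] q [ 12.  18. 101.  -2.  59. -72.] F [-0.3 -0.3 -2.7] w11.7
sh [-0.0008  0.0008  0.0623] turn 0.003 dist 31
```

View pics/s12.png

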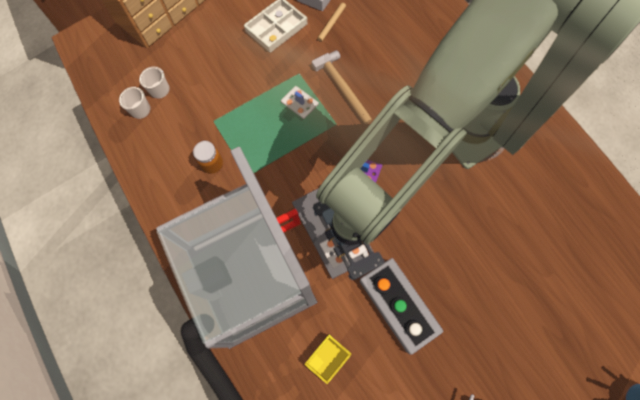

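View pics/s12c.png

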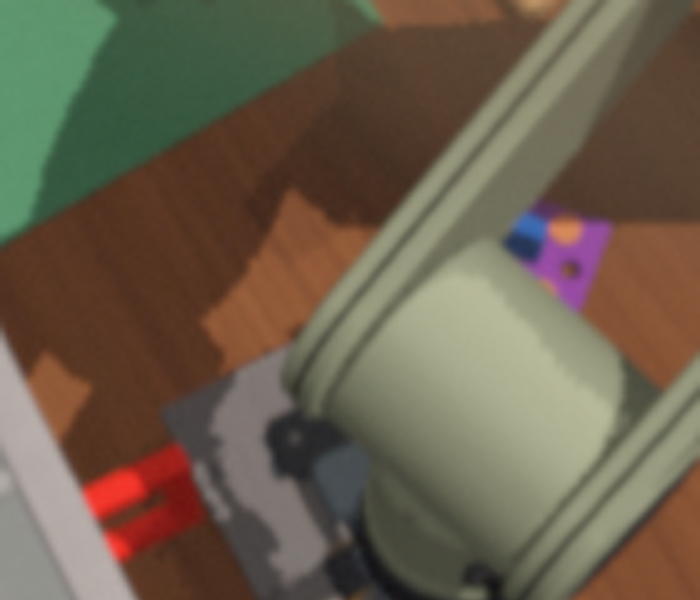

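arm_command --pt "1 -0.001 0.001 0.04 0.003" --pt "1 -0.002 0.001 0.08 0.003" --pt "1 -0.003 0.001 0.12 0.003" --pt "1 -0.003 0.001 0.125 0.003" --pt "1 -0.003 0.001 0.125 0.003" --pt "1 -0.003 0.001 0.125 0.003"

```text
time_s: 22.9
ee_pos: [537.6, 112.2, 79.8]
ee_rot: [-178.6, 2.1, 174.7]
force: [0.4, -0.6, -2.7]
gripper_width: 11.8
```

```bash
python3 - <<'E'
from h import *
st();go(W((-120,74,51)),174.95)
f=env.grab_frame("scene");cv2.imwrite("pics/s13c.png",cv2.resize(f[170:290,280:400,::-1],None,fx=5,fy=5,interpolation=cv2.INTER_CUBIC)[:600])
f=env.grab_frame("top"); cv2.imwrite("pics/t13c.png",cv2.resize(f[130:240,200:360,::-1],None,fx=5,fy=5,interpolation=cv2.INTER_CUBIC))
E
```

```text
t22.90 [537.6 112.2  79.8] [-178.6    2.1  174.7] q [ 12.  22. 105.  -2.  51. -71.] F [ 0.4 -0.6 -2.7] w11.8
sh [0.0073 0.0075 0.0573] turn -0.005 dist 29
```

View pics/s13c.png

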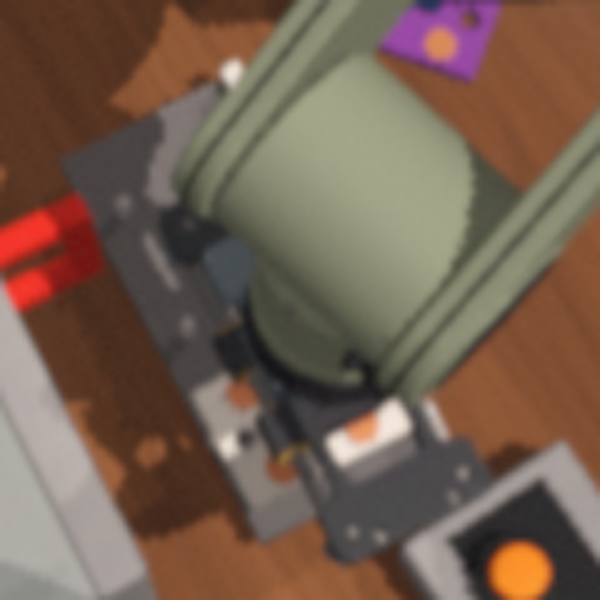

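View pics/t13c.png

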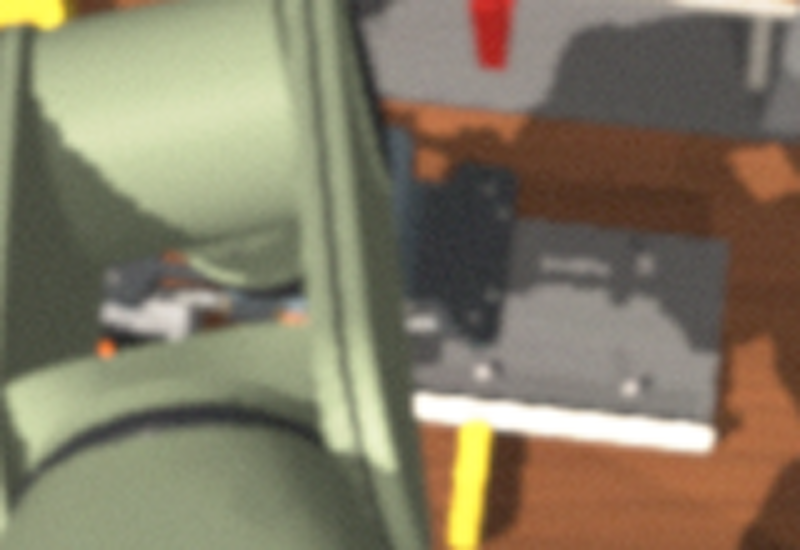

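```bash
python3 - <<'E'
from h import *
for z in(58,62,66): 
    p=proj("scene",[(569.5,109.4,z)])[0]; print(z,p,(p-[280,170]+.5)*5-.5, "seen->",unp("scene",[(280+248.5/5-.5,170+437.5/5-.5)],z)[0].round(1))
E
```

```text
58 [328.82417394 256.67883618] [246.12086971 435.39418088] seen-> [569.2 110.6  58. ]
62 [328.82124238 256.37592925] [246.10621192 433.87964626] seen-> [569.6 111.2  62. ]
66 [328.81828979 256.0708812 ] [246.09144895 432.35440598] seen-> [570.  111.9  66. ]
```

arm_command --pt "1 0.0075 0.0075 0.008 -0.005" --pt "1 0.0075 0.0075 0.012 -0.005" --pt "1 0.0075 0.0075 0.012 -0.005" --pt "1 0.0075 0.0075 0.012 -0.005"

```text
time_s: 23.33
ee_pos: [534.8, 116.8, 74.4]
ee_rot: [-178.7, 2.2, 175.0]
force: [0.3, 0.0, -3.9]
gripper_width: 12.1
```

```bash
python3 - <<'E'
from h import *
st();go(W((-120,74,51)),174.95)
E
```

```text
t23.33 [534.8 116.8  74.4] [-178.7    2.2  175. ] q [ 12.  22. 106.  -3.  50. -71.] F [ 0.3  0.  -3.9] w12.1
sh [ 0.0007 -0.0015  0.0469] turn 0.001 dist 23
```

arm_command --pt "1 0.001 -0.0015 0.008 0" --pt "1 0.001 -0.0015 0.016 0" --pt "1 0.001 -0.0015 0.022 0" --pt "1 0.001 -0.0015 0.028 0" --pt "1 0.001 -0.0015 0.028 0"

```text
time_s: 23.75
ee_pos: [534.3, 115.6, 59.6]
ee_rot: [-178.6, 2.1, 175.0]
force: [-0.4, 0.8, -2.5]
gripper_width: 11.7
```

arm_command --pt "1 0 0 0.005 0" --pt "1 0 0 0.01 0" --pt "1 0 0 0.014 0" --pt "1 0 0 0.016 0" --pt "1 0 0 0.016 0"

```text
time_s: 24.17
ee_pos: [534.5, 115.3, 52.2]
ee_rot: [-178.6, 2.1, 175.0]
force: [-1.3, -0.3, 2.9]
gripper_width: 12.1
```

Contact; release.

arm_command --pt "0.7 0 0 0 0" --pt "0.7 0 0 0 0" --pt "0.7 0 0 0 0" --pt "0.7 0 0 0 0" --pt "0.7 0 0 -0.04 0" --pt "0.7 0 0 -0.1 0" --pt "0.7 0 0 -0.18 0" --pt "0.7 0 0 -0.25 0"

```text
time_s: 24.83
ee_pos: [530.0, 118.7, 178.7]
ee_rot: [-178.6, 2.1, 175.0]
force: [0.6, 0.3, -0.7]
gripper_width: 27.6
```

```bash
python3 - <<'E'
from h import *
st(); go((450,-100,190),127)
E
```

```text
t24.83 [530.  118.7 178.7] [-178.6    2.1  175. ] q [ 13.  16.  98.  -2.  64. -71.] F [ 0.6  0.3 -0.7] w27.6
sh [ 0.1204 -0.4503 -0.0163] turn 1.067 dist 233
```

arm_command --pt "0.4 0.12 -0.45 -0.02 0.8" --pt "0.4 0.12 -0.45 -0.02 0.8" --pt "0.4 0.12 -0.45 -0.02 0.8" --pt "0.4 0.12 -0.45 -0.02 0.8" --pt "0.4 0.12 -0.45 -0.02 0.8" --pt "0.4 0.12 -0.45 -0.02 0.8" --pt "0.4 0.12 -0.45 -0.02 0.8"

```text
time_s: 25.42
ee_pos: [448.6, -103.4, 192.4]
ee_rot: [179.9, 2.6, 138.7]
force: [0.3, 0.5, 0.3]
gripper_width: 55.0
```

```bash
python3 - <<'E'
from h import *
st(); f=env.grab_frame("top"); print(plates("top",f)); cv2.imwrite("pics/t14.png",f[:,:,::-1]);cv2.imwrite("pics/t14c.png",cv2.resize(f[130:300,220:500,::-1],None,fx=2.8,fy=2.8,interpolation=cv2.INTER_CUBIC))
f=env.grab_frame("scene");cv2.imwrite("pics/s14c.png",cv2.resize(f[170:290,280:400,::-1],None,fx=5,fy=5,interpolation=cv2.INTER_CUBIC)[:600])
go((384.5,-334.8,190),106.9)
E
```

```text
t25.42 [ 448.6 -103.4  192.4] [179.9   2.6 138.7] q [-14.   8. 107.  -1.  63. -62.] F [0.3 0.5 0.3] w55.0
[]
sh [-0.2095 -0.4392  0.012 ] turn 0.710 dist 243
```

View pics/t14c.png

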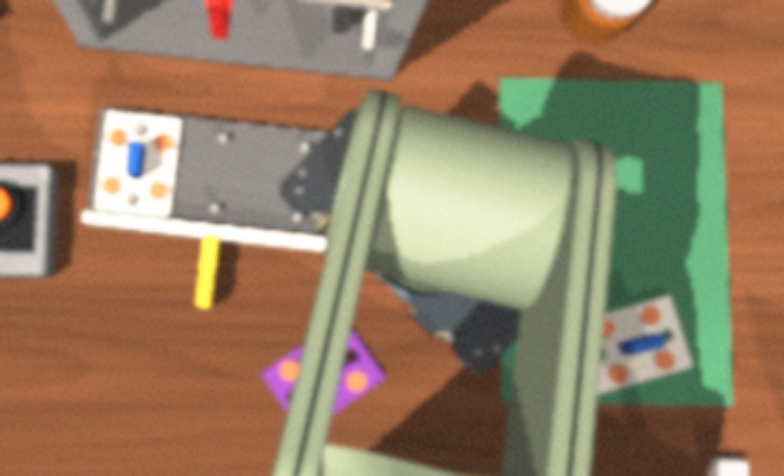

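View pics/s14c.png

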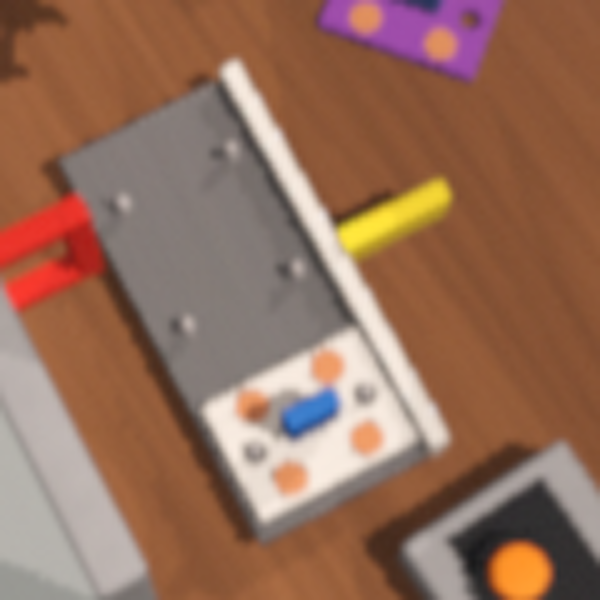

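arm_command --pt "0.4 -0.21 -0.439 0.05 0.71" --pt "0.4 -0.21 -0.439 0.05 0.71" --pt "0.4 -0.21 -0.439 0.05 0.71" --pt "0.4 -0.21 -0.439 0.05 0.71" --pt "0.4 -0.21 -0.439 0.08 0.71" --pt "0.4 -0.21 -0.439 0.1 0.71" --pt "0.4 -0.21 -0.439 0.1 0.71" --pt "0.4 -0.21 -0.439 0.1 0.71"

```text
time_s: 26.18
ee_pos: [386.2, -336.2, 144.5]
ee_rot: [178.6, 1.9, 106.8]
force: [0.8, 0.8, -0.6]
gripper_width: 54.9
```

```bash
python3 - <<'E'
from h import *
st(); go((384.5,-334.8,70),106.9)
f=env.grab_frame("top"); cv2.imwrite("pics/t15.png",f[:,:,::-1])
E
```

```text
t26.18 [ 386.2 -336.2  144.5] [178.6   1.9 106.8] q [-42.  15. 106.   0.  57. -59.] F [ 0.8  0.8 -0.6] w54.9
sh [ 0.0085 -0.0062  0.1487] turn -0.003 dist 75
```

View pics/t15.png

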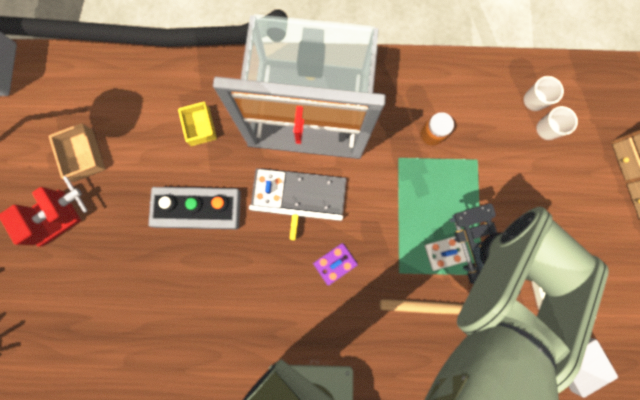

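Plate at (446,253), unmoved.

arm_command --pt "0.4 0.0085 -0.006 0.05 -0.003" --pt "0.4 0.0085 -0.006 0.1 -0.003" --pt "0.4 0.0085 -0.006 0.145 -0.003" --pt "0.4 0.0085 -0.006 0.148 -0.003" --pt "0.4 0.0085 -0.006 0.148 -0.003" --pt "0.4 0.0085 -0.006 0.148 -0.003"

```text
time_s: 26.73
ee_pos: [386.8, -333.6, 72.6]
ee_rot: [178.4, 2.1, 107.1]
force: [0.1, -0.5, -0.1]
gripper_width: 54.7
```

```bash
python3 - <<'E'
from h import *
st(); go((384.5,-334.8,27),106.9)
E
```

```text
t26.73 [ 386.8 -333.6   72.6] [178.4   2.1 107.1] q [-42.  19. 111.   0.  47. -60.] F [ 0.1 -0.5 -0.1] w54.7
sh [ 0.0023 -0.0075  0.091 ] turn 0.005 dist 46
```

arm_command --pt "0.4 0.0023 -0.0075 0.04 0.004" --pt "0.4 0.0023 -0.0075 0.08 0.004" --pt "0.4 0.0023 -0.0075 0.089 0.004" --pt "0.4 0.0023 -0.0075 0.089 0.004" --pt "1 0.0023 -0.0075 0.089 0.004" --pt "1 0.0023 -0.0075 0.089 0.004" --pt "1 0.0023 -0.0075 0.089 0.004" --pt "1 0.0023 -0.0075 0.089 0.004"

```text
time_s: 27.4
ee_pos: [385.0, -335.3, 28.9]
ee_rot: [178.4, 2.1, 106.9]
force: [-0.2, 0.4, -1.0]
gripper_width: 30.9
```

arm_command --pt "1 0 0 0 0" --pt "1 0 0 0 0" --pt "1 0 0 0 0" --pt "1 0 0 0 0" --pt "1 0 0 0 0" --pt "1 0 0 0 0"

```text
time_s: 27.9
ee_pos: [384.7, -335.5, 29.5]
ee_rot: [178.4, 2.2, 106.9]
force: [-1.7, -0.2, 5.8]
gripper_width: 12.0
```

arm_command --pt "1 0 0 -0.03 0" --pt "1 0 0 -0.08 0" --pt "1 0 0 -0.14 0" --pt "1 0 0 -0.2 0" --pt "1 0 0 -0.23 0" --pt "1 0 0 -0.23 0"

```text
time_s: 28.4
ee_pos: [381.8, -333.6, 147.6]
ee_rot: [178.2, 2.5, 106.9]
force: [-0.3, -0.1, -2.5]
gripper_width: 11.6
```

```bash
python3 - <<'E'
from h import *
st(); go(W((-120,-74,140)),174.95)
E
```

```text
t28.40 [ 381.8 -333.6  147.6] [178.2   2.5 106.9] q [-43.  14. 106.   0.  57. -60.] F [-0.3 -0.1 -2.5] w11.6
sh [0.4956 0.4443 0.0074] turn -1.512 dist 333
```

arm_command --pt "1 0.05 0.04 -0.01 -0.13" --pt "1 0.1 0.08 -0.015 -0.26" --pt "1 0.15 0.12 -0.015 -0.4" --pt "1 0.2 0.17 -0.015 -0.53" --pt "1 0.25 0.21 -0.015 -0.66" --pt "1 0.3 0.26 -0.015 -0.8" --pt "1 0.35 0.31 -0.015 -0.93" --pt "1 0.35 0.31 -0.015 -0.93"

```text
time_s: 29.07
ee_pos: [480.3, -115.8, 150.4]
ee_rot: [-179.8, 2.9, 149.2]
force: [0.5, -1.3, -2.3]
gripper_width: 11.9
```

```bash
python3 - <<'E'
from h import *
st(); go(W((-120,-74,140)),174.95)
E
```

```text
t29.07 [ 480.3 -115.8  150.4] [-179.8    2.9  149.2] q [-14.  13. 108.  -1.  57. -73.] F [ 0.5 -1.3 -2.3] w11.9
sh [0.0146 0.1872 0.0194] turn -0.571 dist 94
```

arm_command --pt "1 0.003 0.04 0.005 -0.13" --pt "1 0.006 0.08 0.01 -0.26" --pt "1 0.009 0.12 0.015 -0.4" --pt "1 0.012 0.16 0.02 -0.53" --pt "1 0.0146 0.187 0.02 -0.571" --pt "1 0.0146 0.187 0.02 -0.571" --pt "1 0.0146 0.187 0.02 -0.571" --pt "1 0.0146 0.187 0.02 -0.571"

```text
time_s: 29.73
ee_pos: [521.2, -32.6, 138.6]
ee_rot: [-178.5, 2.4, 174.9]
force: [-0.4, -0.2, -2.9]
gripper_width: 12.2
```

```bash
python3 - <<'E'
from h import *
st(); go(W((-120,-74,82)),174.95)
E
```

```text
t29.73 [521.2 -32.6 138.6] [-178.5    2.4  174.9] q [ -4.  16. 105.  -2.  57. -88.] F [-0.4 -0.2 -2.9] w12.2
sh [0.0026 0.0045 0.1131] turn -0.001 dist 57
```

arm_command --pt "1 0.0026 0.004 0.04 0" --pt "1 0.0026 0.004 0.08 0" --pt "1 0.0026 0.004 0.11 0" --pt "1 0.0026 0.004 0.113 0" --pt "1 0.0026 0.004 0.113 0" --pt "1 0.0026 0.004 0.113 0"

```text
time_s: 30.23
ee_pos: [522.6, -32.8, 82.7]
ee_rot: [-178.5, 2.4, 174.8]
force: [-0.8, -0.1, -1.7]
gripper_width: 11.9
```

```bash
python3 - <<'E'
from h import *
st(); go(W((-120,-74,62)),174.95)
f=env.grab_frame("scene");cv2.imwrite("pics/s16c.png",cv2.resize(f[150:270,270:390,::-1],None,fx=5,fy=5,interpolation=cv2.INTER_CUBIC)[:600])
s=env.state()["ee_pos"]
for sg in(1,-1):
    h=np.array((s[0]+sg*31.9,s[1]-sg*2.8,s[2]-18.5)); p=proj("scene",[h])[0]; print((p-[270,150]+.5)*5-.5)
E
```

```text
t30.23 [522.6 -32.8  82.7] [-178.5    2.4  174.8] q [ -4.  20. 109.  -2.  49. -87.] F [-0.8 -0.1 -1.7] w11.9
sh [0.0025 0.0028 0.0412] turn -0.002 dist 21
[166.32779816 284.10120209]
[276.3351391  228.60599005]
```

View pics/s16c.png

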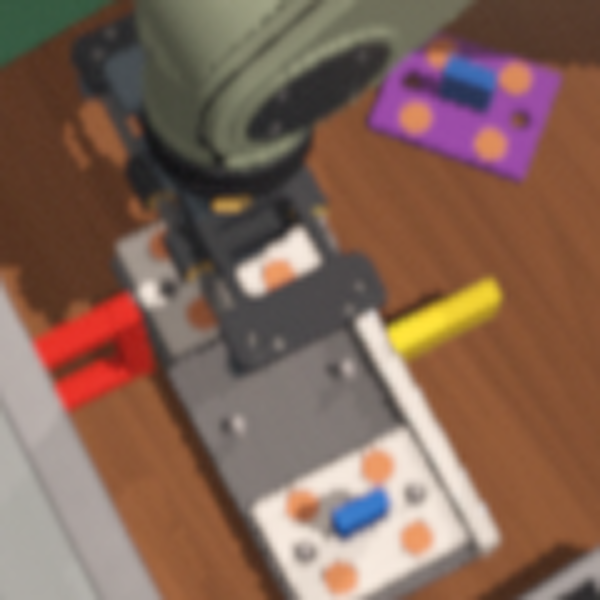

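arm_command --pt "1 0.0025 0.0028 0.01 -0.002" --pt "1 0.0025 0.0028 0.02 -0.002" --pt "1 0.0025 0.0028 0.03 -0.002" --pt "1 0.0025 0.0028 0.038 -0.002" --pt "1 0.0025 0.0028 0.041 -0.002" --pt "1 0.0025 0.0028 0.041 -0.002"

```text
time_s: 30.78
ee_pos: [522.3, -31.7, 61.9]
ee_rot: [-178.5, 2.4, 175.0]
force: [0.1, 0.3, -2.6]
gripper_width: 12.0
```

```bash
python3 - <<'E'
from h import *
st(); go(W((-120,-74,53)),174.95)
E
```

```text
t30.78 [522.3 -31.7  61.9] [-178.5    2.4  175. ] q [ -4.  21. 110.  -2.  46. -87.] F [ 0.1  0.3 -2.6] w12.0
sh [0.0008 0.     0.0178] turn 0.000 dist 9
```

arm_command --pt "1 0.0008 0 0.006 0" --pt "1 0.0008 0 0.012 0" --pt "1 0.0008 0 0.016 0" --pt "1 0.0008 0 0.018 0" --pt "1 0.0008 0 0.018 0"

```text
time_s: 31.2
ee_pos: [522.2, -32.0, 53.2]
ee_rot: [-178.5, 2.4, 175.0]
force: [-2.0, -0.2, 1.1]
gripper_width: 11.8
```

arm_command --pt "0.7 0 0 0 0" --pt "0.7 0 0 0 0" --pt "0.7 0 0 0 0" --pt "0.7 0 0 0 0" --pt "0.7 0 0 -0.04 0" --pt "0.7 0 0 -0.1 0" --pt "0.7 0 0 -0.18 0" --pt "0.7 0 0 -0.23 0"

```text
time_s: 31.87
ee_pos: [518.7, -28.6, 171.2]
ee_rot: [-178.5, 2.6, 175.0]
force: [0.7, -0.2, -0.3]
gripper_width: 27.4
```

```bash
python3 - <<'E'
from h import *
st(); go(W((-310,0,180)),84.95); print(unp("top",[(335,263)],8))
E
```

```text
t31.87 [518.7 -28.6 171.2] [-178.5    2.6  175. ] q [ -3.  14. 103.  -2.  61. -88.] F [ 0.7 -0.2 -0.3] w27.4
sh [ 0.371   0.141  -0.0381] turn 2.000 dist 199
[[352.63853185 -55.33568357   8.        ]]
```

arm_command --pt "0.3 0.371 0.141 -0.05 1" --pt "0 0.371 0.141 -0.05 1" --pt "0 0.371 0.141 -0.05 1" --pt "0 0.371 0.141 -0.05 1" --pt "0 0.371 0.141 -0.05 1" --pt "0 0.371 0.141 -0.05 1" --pt "0 0.371 0.141 -0.05 1" --pt "0 0.371 0.141 -0.05 1"

```text
time_s: 32.53
ee_pos: [338.9, 59.0, 186.3]
ee_rot: [179.1, 2.9, 129.9]
force: [-0.3, -0.7, 1.4]
gripper_width: 78.0
```

```bash
python3 - <<'E'
from h import *
st(); go(W((-310,0,110)),84.95)
f=env.grab_frame("scene");cv2.imwrite("pics/s17.png",f[:,:,::-1]);cv2.imwrite("pics/s17c.png",cv2.resize(f[150:270,270:390,::-1],None,fx=5,fy=5,interpolation=cv2.INTER_CUBIC)[:600])
E
```

```text
t32.53 [338.9  59.  186.3] [179.1   2.9 129.9] q [ 10.  -3. 120.  -2.  61. -29.] F [-0.3 -0.7  1.4] w78.0
sh [ 0.0063 -0.0021  0.1525] turn 1.000 dist 76
```

View pics/s17c.png

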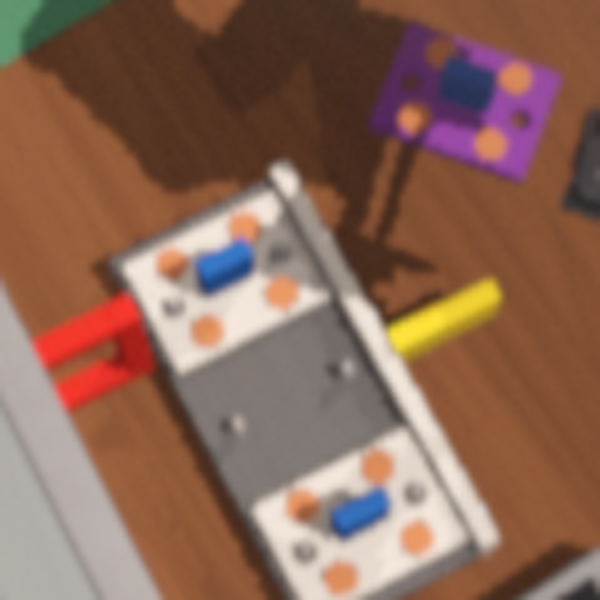

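arm_command --pt "0 0.006 -0.006 0.08 1" --pt "0 0.006 -0.006 0.15 1" --pt "0 0.006 -0.006 0.15 1" --pt "0 0.006 -0.006 0.15 1" --pt "0 0.006 -0.006 0.15 1" --pt "0 0.006 -0.006 0.15 1" --pt "0 0.006 -0.006 0.15 1" --pt "0 0.006 -0.006 0.15 1"

```text
time_s: 33.25
ee_pos: [338.7, 56.8, 111.0]
ee_rot: [177.4, 1.5, 85.0]
force: [0.1, 0.0, 0.3]
gripper_width: 91.6
```

```bash
python3 - <<'E'
from h import *
st(); go(W((-312,0,24)),84.95)
E
```

```text
t33.25 [338.7  56.8 111. ] [177.4   1.5  85. ] q [ 10.   2. 127.  -3.  48.  16.] F [0.1 0.  0.3] w91.6
sh [ 0.008  -0.0107  0.1735] turn 0.001 dist 87
```

arm_command --pt "0 0.008 -0.011 0.06 0" --pt "0 0.008 -0.011 0.12 0" --pt "0 0.008 -0.011 0.17 0" --pt "0 0.008 -0.011 0.17 0" --pt "0 0.008 -0.011 0.17 0"

```text
time_s: 33.67
ee_pos: [336.7, 58.5, 25.2]
ee_rot: [177.5, 1.5, 85.0]
force: [0.4, 0.5, 0.5]
gripper_width: 91.2
```

```bash
python3 - <<'E'
from h import *
st(); go(W((-290,0,24)),84.95); go(W((-115,0,24)),84.95)
f=env.grab_frame("top"); cv2.imwrite("pics/t18c.png",cv2.resize(f[110:310,200:420,::-1],None,fx=3,fy=3))
E
```

```text
t33.67 [336.7  58.5  25.2] [177.5   1.5  85. ] q [ 10.  11. 135.  -4.  32.  18.] F [0.4 0.5 0.5] w91.2
sh [0.0005 0.0454 0.0044] turn 0.002 dist 23
sh [-0.      0.3951  0.0194] turn 0.002 dist 198
```

View pics/t18c.png

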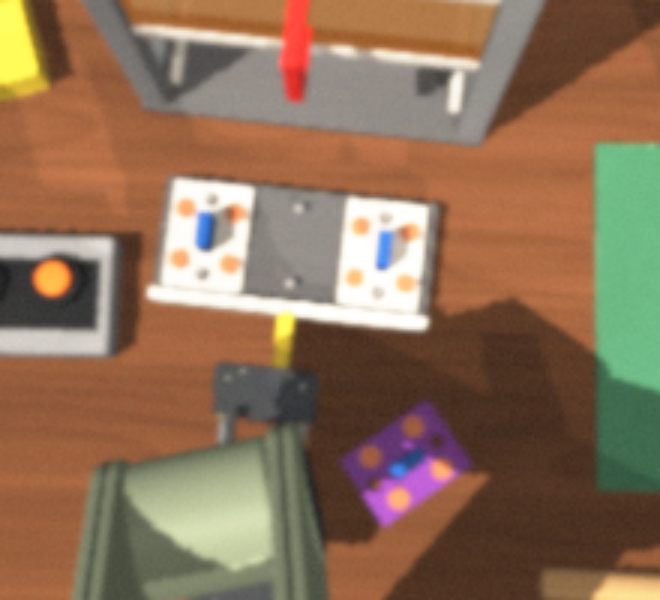

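arm_command --pt "0 0 0.03 0.002 0" --pt "0 0 0.06 0.003 0" --pt "0 0 0.1 0.005 0" --pt "0 0 0.14 0.007 0" --pt "0 0 0.18 0.009 0" --pt "0 0 0.22 0.011 0" --pt "0 0 0.26 0.013 0" --pt "0 0 0.28 0.014 0"

```text
time_s: 34.38
ee_pos: [480.4, 46.4, 27.4]
ee_rot: [177.1, 1.4, 85.0]
force: [-4.5, 0.2, 2.9]
gripper_width: 91.3
```

```bash
python3 - <<'E'
from h import *
st(); go(W((-120,0,24)),84.95)
f=env.grab_frame("scene");cv2.imwrite("pics/s19.png",f[:,:,::-1])
E
```

```text
t34.38 [480.4  46.4  27.4] [177.1   1.4  85. ] q [  5.  21. 118.  -3.  39.  13.] F [-4.5  0.2  2.9] w91.3
sh [-0.0007  0.0967  0.0118] turn 0.001 dist 49
```

View pics/s19.png

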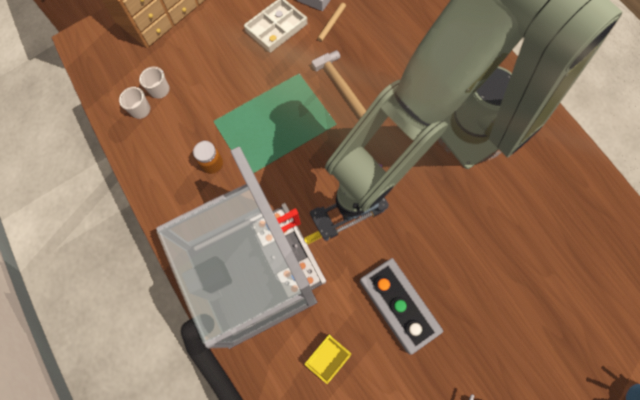

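arm_command --pt "0 0 0.02 0.002 0" --pt "0 0 0.04 0.004 0" --pt "0 0 0.055 0.006 0" --pt "0 0 0.07 0.008 0" --pt "0 0 0.085 0.01 0" --pt "0 0 0.095 0.011 0" --pt "0 0 0.1 0.012 0" --pt "0 0 0.1 0.012 0"

```text
time_s: 35.1
ee_pos: [533.2, 42.1, 24.2]
ee_rot: [176.9, 1.4, 85.0]
force: [-0.4, 0.3, -0.3]
gripper_width: 91.0
```

arm_command --pt "0 0 0.005 0 0" --pt "0 0 0.01 0 0" --pt "0 0 0.015 0 0" --pt "0 0 0.015 0 0"

```text
time_s: 35.43
ee_pos: [533.2, 41.9, 23.9]
ee_rot: [177.8, 1.5, 85.0]
force: [-18.0, 3.7, 13.2]
gripper_width: 91.0
```

arm_command --pt "0 0 -0.04 0 0" --pt "0 0 -0.1 0 0" --pt "0 0 -0.16 -0.01 0" --pt "0 0 -0.22 -0.03 0" --pt "0 0 -0.26 -0.08 0" --pt "0 0 -0.26 -0.16 0" --pt "0 0 -0.26 -0.22 0" --pt "0 0 -0.26 -0.25 0"

```text
time_s: 36.1
ee_pos: [401.3, 57.3, 147.6]
ee_rot: [177.3, 1.3, 85.0]
force: [-0.0, -1.1, -0.0]
gripper_width: 91.4
```

```bash
python3 - <<'E'
from h import *
st(); go(W((-180,0,330)),175)
f=env.grab_frame("top"); cv2.imwrite("pics/t20c.png",cv2.resize(f[40:190,200:400,::-1],None,fx=4,fy=4,interpolation=cv2.INTER_CUBIC))
f=env.grab_frame("scene"); cv2.imwrite("pics/s20c.png",cv2.resize(f[140:300,150:350,::-1],None,fx=3.7,fy=3.7,interpolation=cv2.INTER_CUBIC))
E
```

```text
t36.10 [401.3  57.3 147.6] [177.3   1.3  85. ] q [  8.   5. 117.  -2.  55.  14.] F [-0.  -1.1 -0. ] w91.4
sh [-0.0171  0.1536 -0.3577] turn -2.000 dist 195
```

View pics/t20c.png

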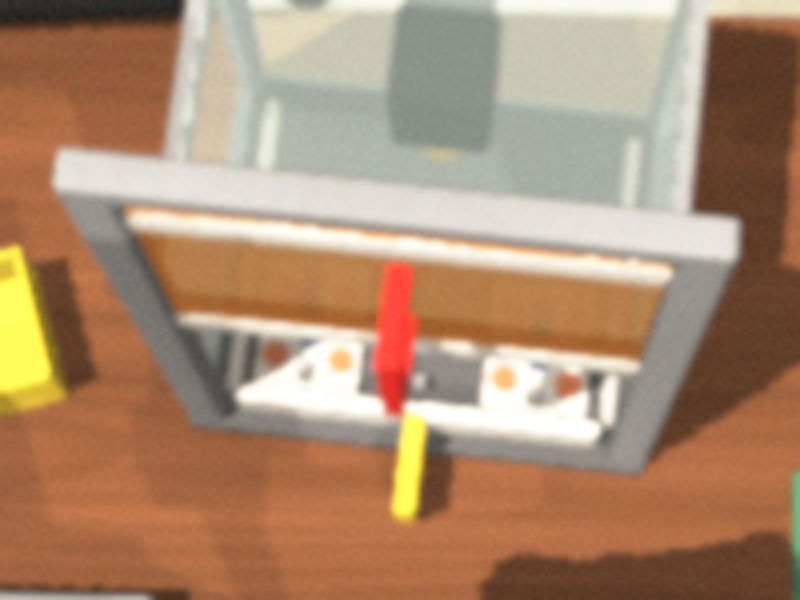

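View pics/s20c.png

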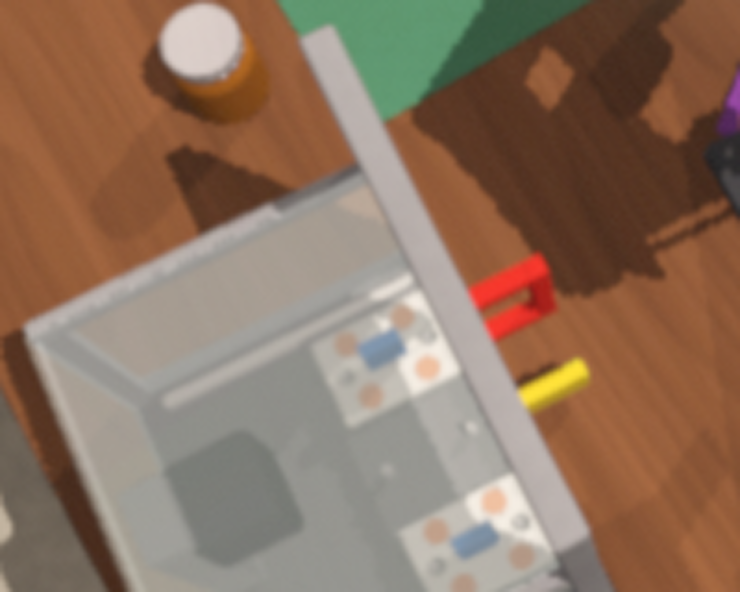

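arm_command --pt "0.5 -0.01 0 -0.08 -1" --pt "1 -0.01 0 -0.16 -1" --pt "1 -0.01 0 -0.24 -1" --pt "1 -0.01 0 -0.32 -1" --pt "1 -0.01 0 -0.36 -1" --pt "1 -0.01 0 -0.38 -1" --pt "1 -0.01 0 -0.38 -1" --pt "1 -0.01 0 -0.38 -1"

```text
time_s: 36.87
ee_pos: [393.2, 57.5, 336.1]
ee_rot: [179.0, 2.9, 130.0]
force: [-0.3, -0.2, -0.1]
gripper_width: 41.1
```

arm_command --pt "1 0 0 0 -1" --pt "1 0 0 0 -1" --pt "1 0 0 0 -1" --pt "1 0 0 0 -1" --pt "1 0 0 0 -1" --pt "1 0 0 0 -1" --pt "1 0 0 0 -1" --pt "1 0 0 0 -1"

```text
time_s: 37.53
ee_pos: [393.1, 57.4, 334.4]
ee_rot: [-178.6, 2.6, 175.0]
force: [0.7, 0.6, -0.3]
gripper_width: 0.4
```

```bash
python3 - <<'E'
from h import *
st(); go(W((-52,0,335)),175)
E
```

```text
t37.53 [393.1  57.4 334.4] [-178.6    2.6  175. ] q [  8.  -3.  98.  -2.  83. -77.] F [ 0.7  0.6 -0.3] w0.4
sh [-0.4086 -0.0075  0.0176] turn 0.001 dist 205
```

arm_command --pt "1 -0.08 -0.001 0 0" --pt "1 -0.16 -0.003 0.003 0" --pt "1 -0.24 -0.004 0.006 0" --pt "1 -0.32 -0.006 0.01 0" --pt "1 -0.39 -0.007 0.014 0" --pt "1 -0.406 -0.007 0.016 0" --pt "1 -0.406 -0.007 0.016 0" --pt "1 -0.406 -0.007 0.016 0"

```text
time_s: 38.2
ee_pos: [594.5, 36.2, 334.2]
ee_rot: [-178.6, 2.4, 175.0]
force: [-0.1, -1.2, -0.3]
gripper_width: 0.6
```

```bash
python3 - <<'E'
from h import *
st(); go(W((-52,0,312)),175);go(W((-52,0,166)),175)
E
```

```text
t38.20 [594.5  36.2 334.2] [-178.6    2.4  175. ] q [  3.  16.  75.  -2.  86. -81.] F [-0.1 -1.2 -0.3] w0.6
sh [-0.0022  0.0007  0.0445] turn -0.001 dist 22
sh [0.01   0.0078 0.3362] turn -0.001 dist 168
```

arm_command --pt "1 -0.002 0.001 0.04 0" --pt "1 0 0.002 0.08 0" --pt "1 0.001 0.003 0.12 0" --pt "1 0.003 0.004 0.16 0" --pt "1 0.005 0.005 0.2 0" --pt "1 0.007 0.006 0.24 0" --pt "1 0.008 0.007 0.28 0" --pt "1 0.009 0.007 0.3 0"

```text
time_s: 38.87
ee_pos: [595.1, 36.2, 184.2]
ee_rot: [-178.6, 2.5, 175.0]
force: [1.1, 0.1, 2.8]
gripper_width: 0.6
```

```bash
python3 - <<'E'
from h import *
st(); go(W((-52,0,166)),175)
f=env.grab_frame("scene"); cv2.imwrite("pics/s21c.png",cv2.resize(f[140:300,200:380,::-1],None,fx=3.7,fy=3.7,interpolation=cv2.INTER_CUBIC))
E
```

```text
t38.87 [595.1  36.2 184.2] [-178.6    2.5  175. ] q [  3.  20.  91.  -2.  66. -81.] F [1.1 0.1 2.8] w0.6
sh [-0.0013  0.0003  0.0364] turn -0.001 dist 18
```

View pics/s21c.png

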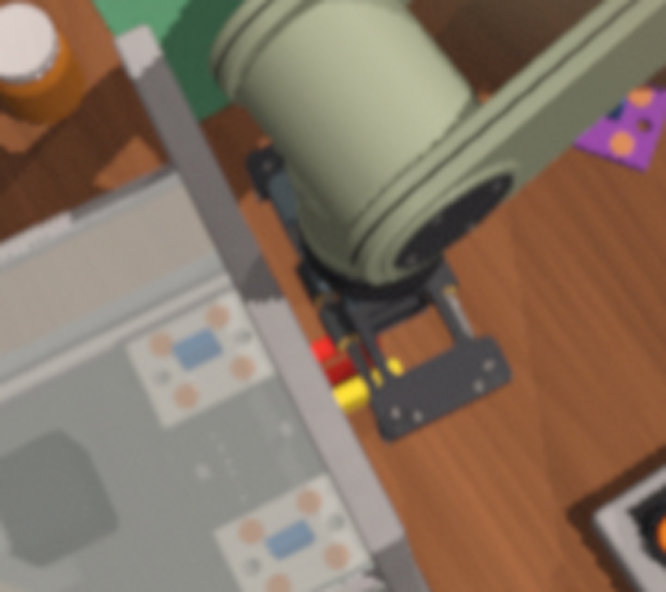

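Pushing with ~3 N. Continue to the bottom.

arm_command --pt "1 -0.001 0 0.015 0" --pt "1 -0.001 0 0.027 0" --pt "1 -0.001 0 0.034 0" --pt "1 -0.001 0 0.038 0" --pt "1 -0.001 0 0.042 0" --pt "1 -0.001 0 0.044 0" --pt "1 -0.001 0 0.044 0"

```text
time_s: 39.5
ee_pos: [594.3, 36.0, 165.7]
ee_rot: [-178.7, 2.3, 174.9]
force: [-10.7, 1.8, 26.2]
gripper_width: 0.7
```

arm_command --pt "1 0 0 -0.02 0" --pt "1 0 0 -0.06 0" --pt "1 0 0 -0.12 0" --pt "1 0.1 0 -0.15 0" --pt "1 0.18 0.05 -0.15 0" --pt "1 0.25 0.15 -0.15 0" --pt "1 0.25 0.25 -0.15 0" --pt "1 0.25 0.35 -0.15 0"

```text
time_s: 40.17
ee_pos: [481.3, 180.3, 233.1]
ee_rot: [-178.6, 2.3, 174.9]
force: [0.9, -0.2, 0.1]
gripper_width: 0.6
```

arm_command --pt "1 0.05 0.08 0 0" --pt "1 0.05 0.16 0 0" --pt "1 0.05 0.24 0 0" --pt "1 0.05 0.32 0 0" --pt "1 0.05 0.4 0 0" --pt "1 0.05 0.4 0 0"

```text
time_s: 40.67
ee_pos: [474.5, 388.3, 225.8]
ee_rot: [-178.8, 2.3, 175.1]
force: [0.3, -0.1, 0.5]
gripper_width: 0.5
```

```bash
python3 - <<'E'
from h import *
st()
f=env.grab_frame("top"); cv2.imwrite("pics/t22.png",f[:,:,::-1]);cv2.imwrite("pics/t22c.png",cv2.resize(f[60:190,200:400,::-1],None,fx=4,fy=4,interpolation=cv2.INTER_CUBIC))
f=env.grab_frame("scene"); cv2.imwrite("pics/s22.png",f[:,:,::-1])
E
```

```text
t40.67 [474.5 388.3 225.8] [-178.8    2.3  175.1] q [ 40.  21.  84.  -3.  74. -45.] F [ 0.3 -0.1  0.5] w0.5
```

View pics/t22c.png

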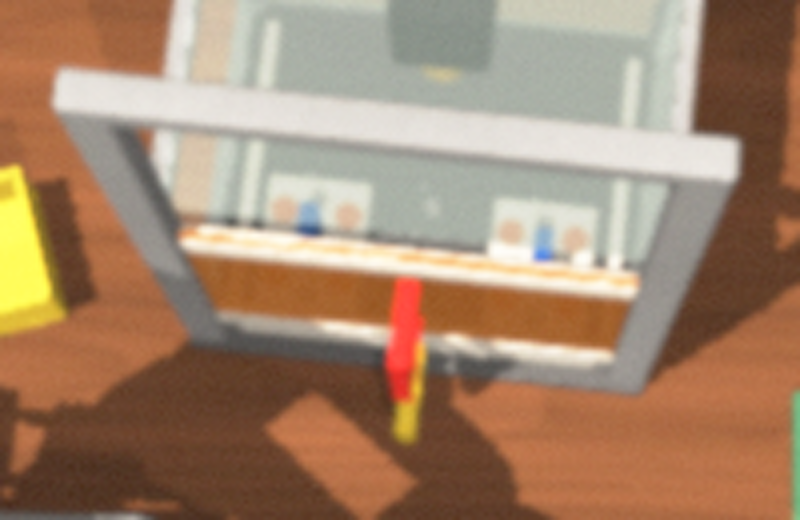

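View pics/t22.png

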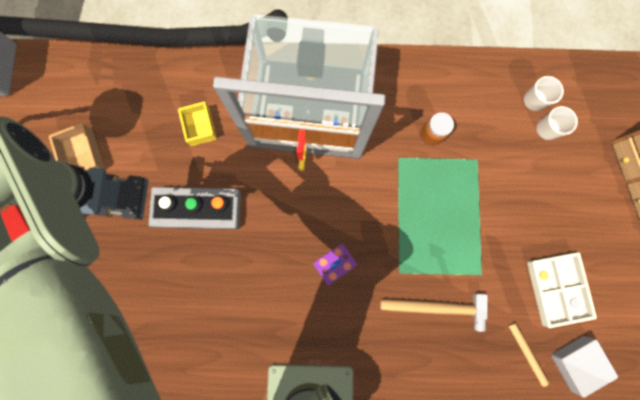

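```bash
python3 - <<'E'
from h import *
go((491,368,80))
E
```

```text
sh [-0.0246 -0.0183  0.2942]  dist 148
```

arm_command --pt "1 -0.024 -0.018 0.06 0" --pt "1 -0.024 -0.018 0.13 0" --pt "1 -0.024 -0.018 0.2 0" --pt "1 -0.024 -0.018 0.27 0" --pt "1 -0.024 -0.018 0.29 0" --pt "1 -0.024 -0.018 0.29 0" --pt "1 -0.024 -0.018 0.29 0"

```text
time_s: 41.35
ee_pos: [491.3, 367.7, 83.2]
ee_rot: [-178.6, 2.3, 174.9]
force: [0.9, -0.8, 1.5]
gripper_width: 0.7
```

```bash
python3 - <<'E'
from h import *
st();go((491,368,55))
E
```

```text
t41.35 [491.3 367.7  83.2] [-178.6    2.3  174.9] q [ 37.  27.  95.  -3.  56. -46.] F [ 0.9 -0.8  1.5] w0.7
sh [0.0029 0.0019 0.0563]  dist 28
```

arm_command --pt "1 0.003 0.002 0.02 0" --pt "1 0.003 0.002 0.036 0" --pt "1 0.003 0.002 0.046 0" --pt "1 0.003 0.002 0.054 0" --pt "1 0.003 0.002 0.06 0" --pt "1 0.003 0.002 0.06 0" --pt "1 0.003 0.002 0.06 0"

```text
time_s: 41.93
ee_pos: [491.3, 368.7, 56.3]
ee_rot: [-178.7, 2.4, 174.9]
force: [-4.0, -1.6, 17.1]
gripper_width: 0.4
```

```bash
python3 - <<'E'
from h import *
go((491,368,95));go((493.5,238,95))
E
```

```text
sh [-0.0028 -0.0032 -0.0772]  dist 39
sh [-0.0308 -0.2617 -0.07  ]  dist 136
```

arm_command --pt "1 -0.002 -0.002 -0.04 0" --pt "1 -0.003 -0.003 -0.077 0" --pt "1 -0.003 -0.003 -0.08 0" --pt "1 -0.01 -0.08 -0.08 0" --pt "1 -0.02 -0.16 -0.078 0" --pt "1 -0.03 -0.24 -0.073 0" --pt "1 -0.031 -0.262 -0.07 0" --pt "1 -0.031 -0.262 -0.07 0"

```text
time_s: 42.6
ee_pos: [492.7, 234.9, 94.2]
ee_rot: [-178.6, 2.3, 174.7]
force: [0.9, 0.2, 0.1]
gripper_width: 0.5
```

arm_command --pt "1 0 0 0 0" --pt "1 0 0 0 0"

```text
time_s: 42.77
ee_pos: [492.7, 235.6, 93.9]
ee_rot: [-178.6, 2.3, 174.7]
force: [-0.4, -0.6, -0.2]
gripper_width: 0.0
```

```bash
python3 - <<'E'
from h import *
st();go((493.5,238,55))
E
```

```text
t42.77 [492.7 235.6  93.9] [-178.6    2.3  174.7] q [ 26.  21. 104.  -3.  53. -57.] F [-0.4 -0.6 -0.2] w0.0
sh [0.002  0.0069 0.0775]  dist 39
```

arm_command --pt "1 0.001 0.006 0.025 0" --pt "1 0.002 0.007 0.05 0" --pt "1 0.002 0.007 0.065 0" --pt "1 0.002 0.007 0.075 0" --pt "1 0.002 0.007 0.08 0" --pt "1 0.002 0.007 0.081 0" --pt "1 0.002 0.007 0.081 0"

```text
time_s: 43.35
ee_pos: [493.1, 239.8, 56.2]
ee_rot: [-178.7, 2.3, 174.7]
force: [-7.9, 1.8, 19.4]
gripper_width: 0.3
```

```bash
python3 - <<'E'
from h import *
st();go((493.5,238,95));go((490.5,303,95))
f=env.grab_frame("scene"); cv2.imwrite("pics/s23c.png",cv2.resize(f[220:370,320:470,::-1],None,fx=4,fy=4,interpolation=cv2.INTER_CUBIC))
E
```

```text
t43.35 [493.1 239.8  56.2] [-178.7    2.3  174.7] q [ 26.  24. 107.  -3.  48. -57.] F [-7.9  1.8 19.4] w0.3
sh [-0.0042 -0.0053 -0.0774]  dist 39
sh [ 0.0137  0.1235 -0.081 ]  dist 74
```

View pics/s23c.png

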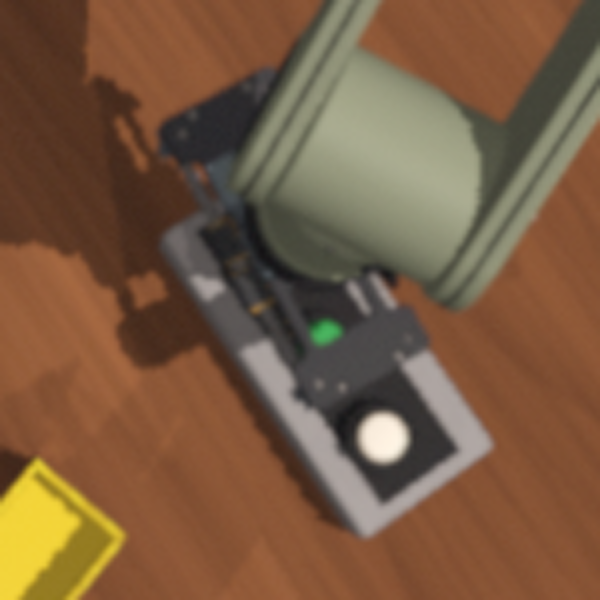

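Orange fully down (z 56.2, 19 N). Next green.

arm_command --pt "1 -0.002 -0.003 -0.04 0" --pt "1 -0.003 -0.004 -0.077 0" --pt "1 -0.003 -0.004 -0.08 0" --pt "1 0.006 0.06 -0.08 0" --pt "1 0.0137 0.12 -0.081 0" --pt "1 0.0137 0.1235 -0.081 0" --pt "1 0.0137 0.1235 -0.081 0" --pt "1 0.0137 0.1235 -0.081 0"

```text
time_s: 44.07
ee_pos: [490.0, 302.8, 94.1]
ee_rot: [-178.6, 2.2, 174.8]
force: [-0.8, 0.3, 0.5]
gripper_width: 0.5
```

```bash
python3 - <<'E'
from h import *
st();go((490.5,303,55))
E
```

```text
t44.07 [490.  302.8  94.1] [-178.6    2.2  174.8] q [ 32.  24. 100.  -3.  55. -51.] F [-0.8  0.3  0.5] w0.5
sh [0.002  0.0025 0.0782]  dist 39
```

arm_command --pt "1 0.001 0.002 0.025 0" --pt "1 0.002 0.0025 0.05 0" --pt "1 0.002 0.0025 0.065 0" --pt "1 0.002 0.0025 0.075 0" --pt "1 0.002 0.0025 0.08 0" --pt "1 0.002 0.0025 0.082 0" --pt "1 0.002 0.0025 0.082 0"

```text
time_s: 44.65
ee_pos: [489.6, 301.9, 56.2]
ee_rot: [-178.6, 2.1, 174.7]
force: [-7.5, -4.1, 21.9]
gripper_width: 0.3
```

arm_command --pt "1 -0.002 -0.003 -0.04 0" --pt "1 -0.003 -0.004 -0.08 0" --pt "1 -0.003 -0.004 -0.16 0" --pt "1 -0.003 -0.004 -0.24 0" --pt "1 0.1 -0.004 -0.26 0" --pt "1 0.15 0.1 -0.26 0" --pt "1 0.15 0.2 -0.26 0" --pt "1 0.15 0.3 -0.26 0"

```text
time_s: 45.32
ee_pos: [422.0, 426.9, 181.8]
ee_rot: [-178.6, 2.2, 174.7]
force: [0.7, 0.8, -1.2]
gripper_width: 0.4
```

arm_command --pt "1 0 0 0 0" --pt "1 0 0 0 0" --pt "1 0 0 0 0"

```text
time_s: 45.57
ee_pos: [422.0, 426.1, 181.4]
ee_rot: [-178.5, 2.2, 174.7]
force: [-0.4, -0.0, 0.2]
gripper_width: 0.4
```

```bash
python3 - <<'E'
from h import *
st()
f=env.grab_frame("top"); cv2.imwrite("pics/t24.png",f[:,:,::-1])
f=env.grab_frame("scene"); cv2.imwrite("pics/s24.png",f[:,:,::-1])
E
```

```text
t45.57 [422.  426.1 181.4] [-178.5    2.2  174.7] q [ 46.  22.  89.  -3.  69. -38.] F [-0.4 -0.   0.2] w0.4
```

View pics/t24.png

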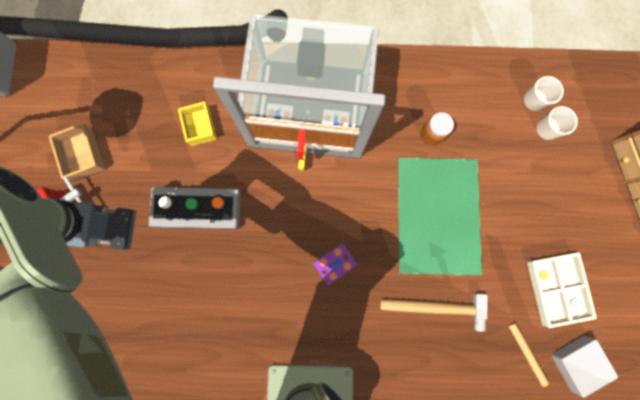

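View pics/s24.png

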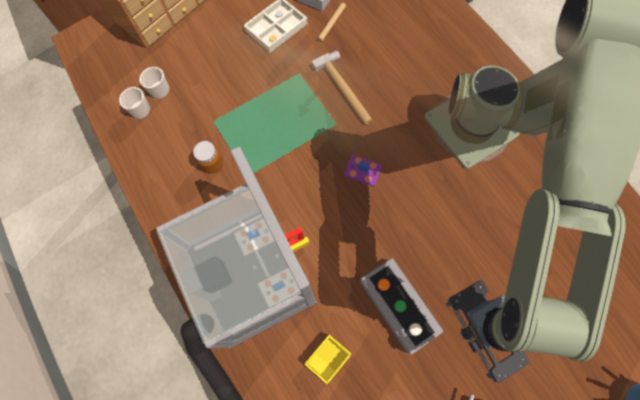

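```bash
python3 - <<'E'
from workcell import env
print(env.job_done())
E
```

```text
the job is handed in; nothing more can be done
None
```

The job is handed in at 45.6 s, and every step was done in the order asked; no verdict is reported.

**What I did**
- **Sash up:** I raised the sash by its handle to the upper stop.
- **Tray out:** With the sash up, the handle blocks a downward-pointing tool over the tab. I pressed one finger on top of the yellow tab to start the tray out. That finger slipped off partway, so I gripped the tab and pulled the tray to its outer stop.
- **Plates:** Only two plates were present. They are on the left and right places, and the picture showed both lying flat with the pins through their holes.
- **Tray and sash back:** I pushed the tray home by the end of its tab and pushed the sash down by the handle to its lower stop. In the pictures both match their starting positions to within about a pixel.
- **Buttons:** I pressed white, orange, then green. The tool stopped at about 56 mm with 17, 19 and 22 N, well over the 5 N needed to press them fully.

**Last checks**
- The robot is touching nothing, and the plates are inside behind the shut sash.
- The jar, tub, hammer and purple look-alike looked unmoved.

**What disagreed**
- The two cameras differed by about 3 mm in y. I used the top camera, which agreed with where the gripper closed on the handle and tab.
- The tool picked up a tilt of about 2° from contact. It did not affect the result.
- The highest wrist force I read was about 44 N, against the sash's upper stop. It was on the fingers, and I saw no contact on the gripper's body.

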